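Pack the lacquer curing box

TASK

Get the lacquer curing box ready: turn the brass swing tab fully aside, lift out the glass pane and lay it flat on the rubber mat, inside the mat's edges and lengthwise along it. Then tip the steel dish of clay stones out over the box's small well so that every stone ends in the well, and stand the dish upright, empty, back on its cork coaster. Also lay every wood blank from the bench in the box's long bay, drilled spot up, between the rails, side by side across the bay and pushed up flush with no gaps, the first one flush against the bay's end wall farthest from the well; leave the two small flat tins where they are.

Things in the scene. Friction and masses are not known exactly. Their poses are not given: they have to be found in the camera images.
- box: open wooden box, fixed, 130 (x) x 276 (y) x 60 mm high, origin centre of underside. Floor 20 mm up, walls 10 thick. A 6 mm divider at y -45, 30 mm tall, parts the bay (y -42 to 128; 62 wide in x between rails 22 mm tall) from the well (y -128 to -48; 110 wide). The pane rests on the walls 54 mm up, inside a 4 mm lip up to 60. An ear 22 x 20 x 60 outside the -y end carries the tab
- bay_stop (a point): point on the inner floor (20 mm above the bench) at the middle of the bay's end wall farthest from the well; axes those of the box, so the bay lies towards -y
- well (a point): centre of the well's inner floor, 20 mm above the bench; axes of the box
- tab (a joint): brass swing tab, upright pivot, 11 mm wide, 4 thick, reaching 36 mm from the pivot; 0 = towards the box's +y, over the pane by some 20 mm; grows anticlockwise from above (stub moves to the box's -x), stop at 1.75; clears the pane above about 1.35. Stays where left; about 0.7 N at the stub moves it
- tab_pivot (a point): point on the tab's pivot axis, 60 mm above the bench; axes of the box
- tab_stub (a point): middle of the upright round stub (11 mm thick, 18 mm tall, from 66 to 84 mm above the bench) on the tab, 30 mm from the pivot: pinch or push here
- pane: glass pane with aluminium edging, 118 (x) x 264 (y) x 4 mm, 0.25 kg, origin at the centre of its underside; wooden bar handle along its y at the centre, 80 mm long, 12 wide, the bar 26 to 38 mm above the underside on two posts 10 mm long (y 30 to 40 mm either side of centre)
- mat: black rubber mat fixed to the bench, 190 (x) x 320 (y) x 4 mm, origin at the centre of its underside
- coaster: round cork coaster fixed to the bench, 104 mm across, 4 mm thick, origin at the centre of its underside
- pan: steel trough-shaped dish, 0.18 kg, 70 (x) x 90 (y) x 46 high, origin centre of underside: flat floor 4 thick, upright end plates at x +-33, its two long sides sloping outwards at 30 degrees (inside 36 wide at the floor, about 85 at the mouth). Straight handle along its -x, from 35 to 125 mm from the centre, 12 wide, 10 thick, mid-height 36 mm up
- pan_grip (a point): middle of the dish's handle for gripping, 92 mm from the dish's centre, 36 mm above the underside; axes of pan
- pan_rim (a point): centre of the dish's mouth, 46 mm above the underside
- stone0: terracotta clay stone, chunky lump 17 x 15 x 13 mm, 12 g, starts in the dish; origin at the centre of its underside
- stone1: terracotta clay stone, chunky lump 17 x 15 x 13 mm, 12 g, starts in the dish; origin at the centre of its underside
- stone2: terracotta clay stone, chunky lump 17 x 15 x 13 mm, 12 g, starts in the dish; origin at the centre of its underside
- stone3: terracotta clay stone, chunky lump 17 x 15 x 13 mm, 12 g, starts in the dish; origin at the centre of its underside
- stone4: terracotta clay stone, chunky lump 17 x 15 x 13 mm, 12 g, starts in the dish; origin at the centre of its underside
- blank0: dark wood blank, 48 (x) x 24 (y) x 26 mm high block with a dark drilled spot 14 mm across on top, about 50 g, origin at the centre of its underside; it may be absent. In the bay it lies with its 48 mm length along the box's x, so that the 24 mm widths make the row
- blank1: dark wood blank, 48 (x) x 24 (y) x 26 mm high block with a dark drilled spot 14 mm across on top, about 50 g, origin at the centre of its underside; it may be absent. In the bay it lies with its 48 mm length along the box's x, so that the 24 mm widths make the row
- blank2: dark wood blank, 48 (x) x 24 (y) x 26 mm high block with a dark drilled spot 14 mm across on top, about 50 g, origin at the centre of its underside; it may be absent. In the bay it lies with its 48 mm length along the box's x, so that the 24 mm widths make the row
- blank3: dark wood blank, 48 (x) x 24 (y) x 26 mm high block with a dark drilled spot 14 mm across on top, about 50 g, origin at the centre of its underside; it may be absent. In the bay it lies with its 48 mm length along the box's x, so that the 24 mm widths make the row
- tinlet1: bystander, loose: small flat round steel tin with a lid, 60 mm across, 24 high; origin at the centre of its underside; to be left alone
- tinlet2: bystander, loose: second small flat round steel tin, the same; origin at the centre of its underside; to be left alone
Mind the look-alikes: they are no part of the job. What is shaped like the blank3 but blue, purple or turquoise is not meant.

How it is judged:
By the outcome, as a careful person would: the job done as asked, in the order asked, and still so for the second after the job is handed in, with the robot touching nothing.
Of blank0, blank1, blank2, blank3 only 2 to 4 are there at a start; the rules pass over those that are not, and their reading is None.
At some moment in a run one of blank0, blank1, blank2, blank3 may be knocked a few centimetres aside while the robot is not near it.
It also fails if it takes over 210 s, if anything falls off the work surface, if the arm or the gripper's body presses on something with over 40 N, if the wrist force passes 120 N, or if a joint passes its speed limit or range.

ROBOT

A 6-joint arm with a two-finger parallel gripper is mounted at the origin on the work surface. World frame = base frame: x ahead of the robot, y to its left, z up, the work surface at z = 0. Lengths are in m, angles in degrees, forces in N, time in s.
With the tool pointing down it reaches from about 0.4 to 0.825 m from the base axis. Payload 7 kg.
Tool frame: the origin (TCP) lies at the very end of the fingers, on their centre line; the grasp point (between the pads) lies 19 mm behind it; z points along the fingers, y is the line along which they close (so a half turn about z gives the same grasp; the last joint's range is limited). The gripper opens to 88 mm and grips with 3 to 60 N. Pads are 19 mm wide; open, the fingers measure 130 mm over their backs; the gripper's body (78 mm by 193 mm) begins 47 mm behind the grasp point.
Start: joints at [-53.222, 20.546, 0.682, 0, -70.136, -16.507], TCP at [0.234, -0.633, 0.227] pointing down, gripper open.
Joint ranges: [-176.03, 176.03], [-82.01, 121.73], [-58.28, 71.71], [-173.87, 95.51], [-174.79, -0.11], [-173.66, 173.66]. Speed limits (degrees/s): [136.94, 136.94, 172.46, 180, 180, 180].

INTERFACE

Orientations are given as [roll, pitch, yaw] about the fixed x, y, z axes, in that order (R = Rz(yaw) Ry(pitch) Rx(roll)).
In Python, from plant import get_state, imaging, r, finder gives the robot as it stands.
- The arm moves only by the shell command python3 -m handwheel 'ROWS' [FORCE]. ROWS is JSON, a list of rows, each a list of 5 numbers: the closure, from 0 (fully open) to 1 (shut), then the shift along the world's x, y, z in cm, then the turn about the world's z in degrees. A call has 1 to 8 rows; each row is the pose to reach, as a shift and turn from the pose commanded when the call began; what a row does not reach only later rows make up. A row lasts 1/8 s, in which the tool goes at most 62.5 mm and 10.7 degrees, less where a joint would pass 70% of its speed; a pose out of reach is approached as far as the arm can. A call with a gripper value outside its range is refused whole. The fingers move at their own pace and stop on an object; FORCE is the grip in N (left out, the last holds). Time passes only in rows, so rows that repeat a pose let the fingers close. It gives the time, the measured TCP pose, the force, the opening and the grip force at its end, in the units of the state.
- get_state(): the state, without advancing time (a new reading comes with each control period).
- imaging.capture(name): name is "scene" or "top" or "wrist"; returns (picture, depth): 400x640x3 uint8, red, green, blue; 400x640 float32, m along the optical axis (not along the pixel's ray), 0 where there is no reading.
- imaging.get_calibration(name): a dict with "fx", "fy", "cx", "cy" (pixels), "rvec" (rotation vector, rad) and "tvec" (3), from world to camera coordinates, as OpenCV has them; the wrist camera has in their place "hand_eye" (4x4, takes a point from camera to tool coordinates, whose origin is the TCP and whose axes are the flange's). Camera axes: x right, y down, z forward; pixel columns grow to the right and rows downward; lengths in m; the calibration is good to about 2 mm. The wrist camera is an equidistant fisheye: a pixel r from the principal point sees the ray r / f radians off the axis. A picture is of the moment at which its call begins: read the wrist's pose just before it. get_calibration takes no time and is no camera call.
- r.close_job(): hands the job in; it is judged then, once.
Trained networks look in the newest picture that a camera, given by its name, has taken for a name from the list of things; names that differ only in an ending like _2 or _b are one class to them, and where a whole thing is asked for, a point or a joint stands for the part that bears it (a point fixed in the world has none). Each returns a list of dicts, best first, with "p" (0 to 1); they miss things now and then, are a little off and sometimes report something else, mostly with a low value. They report only what shows in the picture. A call takes as long as a camera call. They do not tell look-alikes from the thing itself.
- finder.cut_out(camera, query): "region" (400x640 bool, what is visible of it) and "pixel" ([column, row] in pixels, amid what is visible of it).
The state is a dict: "time_s": time; "joints": joint angles; "qd": joint speeds; "joint_torque": joint torques, N m; "tcp_pos": TCP position; "eef_rot": TCP orientation; "contact_force": force on the tool from outside, world axes, zero at the start; "moment": the same for the moment, N m; "gripper_width": finger opening in m; "gripper_force": force on a finger pad.
Only numpy, scipy, OpenCV 4.12 (cv2) and the standard library are available. Lean on these libraries where they do the work, as an engineer would, in place of code of your own. Each camera call takes 0.05 s, during which the arm holds its last target. There are 200 camera calls.

## Working session

There is one attempt and no reset: what is moved stays moved. The work goes in short steps, Python scripts to look and compute and a shell command to move; the robot and the scene stay as the last step left them, time stands still between calls to the robot, and variables do not carry over. Pictures are saved under pics/ and viewed, at most 14 in all, crops included, and the job is handed in when it is done.

```bash
ls; mkdir -p pics
cat > h.py <<'E'
import numpy as np, cv2
from plant import get_state, imaging, r, finder
from scipy.spatial.transform import Rotation as R
def cal(n):
    c=imaging.get_calibration(n); return c
def world(n,dep,c=None):
    c=c or cal(n); v,u=np.mgrid[0:400,0:640]
    X=np.stack([(u-c['cx'])/c['fx']*dep,(v-c['cy'])/c['fy']*dep,dep],-1)
    M=R.from_rotvec(np.ravel(c['rvec'])).as_matrix()
    return (X-np.ravel(c['tvec']))@M
def save(n,img): cv2.imwrite('pics/'+n+'.png',img[:,:,::-1])
E
python3 - <<'E'
from h import *
for n in ('top','scene'):
    p,d=imaging.capture(n); save(n+'0',p); np.savez(''+n+'0.npz',p=p,d=d)
    c=cal(n);print(n,{k:np.round(np.ravel(v),3) for k,v in c.items()})
    W=world(n,d); print(np.round(W[200,320],3))
print(imaging.get_calibration('wrist')); print(get_state())
E
```

```text
pics
top {'fx': array([437.383]), 'fy': array([437.383]), 'cx': array([318.166]), 'cy': array([198.971]), 'rvec': array([ 2.182, -2.221,  0.107]), 'tvec': array([-0.002,  0.547,  0.999])}
[ 0.546 -0.017  0.002]
scene {'fx': array([482.63]), 'fy': array([482.63]), 'cx': array([317.95]), 'cy': array([195.431]), 'rvec': array([ 1.972,  1.062, -0.517]), 'tvec': array([-0.289, -0.191,  1.648])}
[0.46  0.045 0.01 ]
{'fx': 309.70691628693146, 'fy': 309.70691628693146, 'cx': 319.4420660669418, 'cy': 196.31651093198047, 'hand_eye': array([[-3.62075662e-05, -9.69329527e-01, -2.45764656e-01,
         6.52627843e-02],
       [ 9.99998959e-01, -3.89586169e-04,  1.38925529e-03,
        -8.01038869e-04],
       [-1.44239268e-03, -2.45764350e-01,  9.69328532e-01,
        -1.58795419e-01],
       [ 0.00000000e+00,  0.00000000e+00,  0.00000000e+00,
         1.00000000e+00]])}
{'time_s': 0.1, 'joints': array([-5.32218661e+01,  2.05876497e+01,  6.40245679e-01, -1.62474501e-02,
       -7.01346507e+01, -1.65068730e+01]), 'qd': array([ 0.00492678, -0.14555239,  0.17211891,  0.07477397, -0.01143555,
        0.07439989]), 'joint_torque': array([-1.26188821e-03, -5.84164310e+01,  2.93749791e+01,  7.01554924e+00,
        1.01432964e-02, -5.50372965e-05]), 'tcp_pos': array([ 0.23369154, -0.63281336,  0.22572674]), 'eef_rot': array([ 1.79916987e+02, -8.67120198e-03, -1.59734265e+02]), 'contact_force': array([-0.02413037,  0.1117774 ,  0.14800555]), 'moment': array([ 0.00646267, -0.00638839, -0.02594083]), 'gripper_force': 0.0, 'gripper_width': 0.08769895197383339}
```

View pics/top0.png

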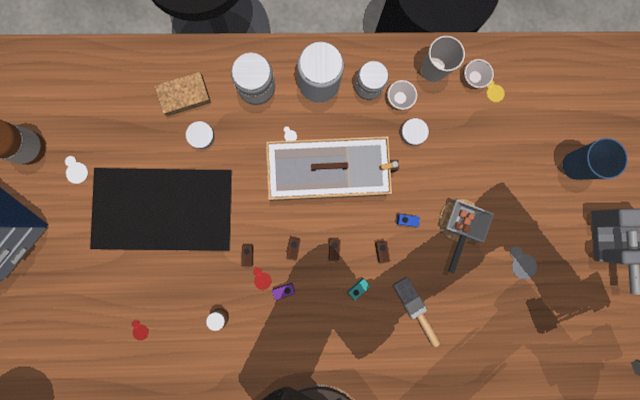

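View pics/scene0.png

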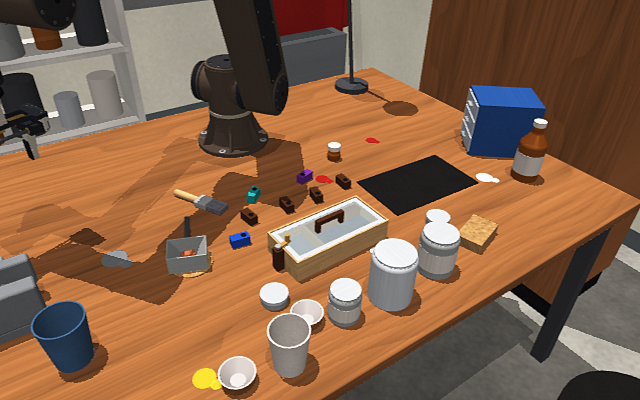

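Run:
```python
from h import *
z=np.load('top0.npz');p,d=z['p'],z['d'];W=world('top',d)
imaging.capture('top')
for q in ['box','pane','mat','coaster','pan','tab','blank0','stone0','tinlet1']:
    for o in finder.cut_out('top',q)[:9]:
        m=o['region']; 
        if o['p']<.3: continue
        P=W[m]; zt=np.percentile(P[:,2],90); T=P[P[:,2]>zt-.008] if q not in('box','pane') else P
        (cx,cy),(w,h),a=cv2.minAreaRect((T[:,:2]*1000).astype(np.float32))
        print(q,round(o['p'],2),np.round(o['pixel']),'c',round(cx),round(cy),'wh',round(w),round(h),'a',round(a,1),'z',np.round(np.percentile(P[:,2],[5,50,90])*1000))
a=cv2.resize(p[135:310,225:500],None,fx=2.9,fy=2.9,interpolation=cv2.INTER_CUBIC); save('crop1',a)
```

```text
box 0.84 [341. 193.] c 587 -47 wh 203 297 a 4.8 z [20. 59. 63.]
pane 0.78 [325. 165.] c 580 -37 wh 195 264 a 2.7 z [55. 58. 61.]
pane 0.36 [341. 192.] c 589 -46 wh 213 296 a 2.4 z [18. 59. 63.]
mat 0.67 [160. 211.] c 530 267 wh 498 194 a 88.2 z [1. 5. 7.]
coaster 0.9 [451. 215.] c 484 -184 wh 99 406 a 4.0 z [0. 4. 6.]
pan 0.89 [468. 224.] c 496 -195 wh 400 160 a 72.6 z [ 8. 37. 49.]
pan 0.53 [360. 190.] c 582 -46 wh 200 294 a 2.0 z [18. 59. 64.]
pan 0.38 [467. 228.] c 477 -172 wh 383 9 a 89.0 z [18. 20. 22.]
pan 0.31 [159. 207.] c 530 266 wh 497 190 a 88.1 z [2. 5. 7.]
tab 0.44 [387. 166.] c 612 -154 wh 7 9 a 1.2 z [64. 69. 84.]
blank0 0.76 [248. 253.] c 455 100 wh 46 163 a 32.8 z [22. 26. 29.]
blank0 0.75 [384. 251.] c 438 -76 wh 202 49 a 80.1 z [ 4. 26. 28.]
blank0 0.7 [462. 228.] c 497 -195 wh 400 162 a 72.4 z [ 6. 36. 49.]
blank0 0.65 [291. 245.] c 435 48 wh 24 48 a 79.4 z [21. 26. 29.]
blank0 0.59 [358. 291.] c 340 -102 wh 25 47 a 42.1 z [14. 26. 28.]
blank0 0.52 [281. 290.] c 395 42 wh 43 171 a 60.8 z [ 2. 26. 28.]
stone0 0.57 [471. 212.] c 503 -368 wh 12 10 a 59.1 z [18. 21. 22.]
stone0 0.57 [464. 221.] c 492 -354 wh 15 14 a 89.3 z [26. 33. 36.]
stone0 0.52 [466. 215.] c 499 -169 wh 19 379 a 3.0 z [ 7. 19. 24.]
stone0 0.48 [326. 164.] c 580 -38 wh 196 266 a 2.1 z [55. 58. 61.]
stone0 0.4 [457. 225.] c 481 -339 wh 15 14 a 88.9 z [12. 19. 23.]
tinlet1 0.83 [412. 131.] c 704 -242 wh 58 59 a 43.9 z [18. 24. 27.]
tinlet1 0.68 [201. 135.] c 595 159 wh 358 59 a 43.6 z [19. 25. 27.]
tinlet1 0.58 [450. 215.] c 466 -188 wh 96 404 a 9.6 z [0. 4. 6.]
```

View pics/crop1.png

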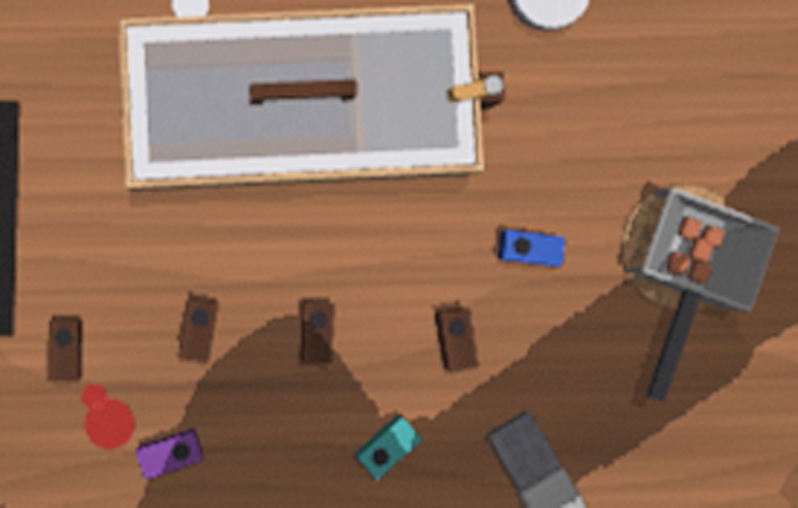

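```bash
cat >> h.py <<'E'
def rect(P):
    (cx,cy),(w,h),a=cv2.minAreaRect((P[:,:2]*1000).astype(np.float32))
    if w<h: w,h,a=h,w,a+90   # a = direction of long side
    return np.round([cx,cy,w,h,(a+90)%180-90],1)
def comps(W,d,lo,hi,x0,x1,y0,y1,minpx=20):
    m=(d>0)&(W[...,2]>lo)&(W[...,2]<hi)&(W[...,0]>x0)&(W[...,0]<x1)&(W[...,1]>y0)&(W[...,1]<y1)
    n,l,s,c=cv2.connectedComponentsWithStats(m.astype(np.uint8))
    return [(W[l==i],np.round(c[i])) for i in range(1,n) if s[i,4]>=minpx]
E
python3 - <<'E'
from h import *
for n in('top','scene'):
    z=np.load(n+'0.npz');p,d=z['p'],z['d'];W=world(n,d)
    print(n,'blanks')
    for P,c in comps(W,d,.018,.034,.3,.56,-.16,.22,60): print(c,rect(P),np.round(np.percentile(P[:,2],[10,50,90])*1000),len(P))
    print('box'); 
    for P,c in comps(W,d,.05,.066,.5,.75,-.3,.2,60): print(c,rect(P),np.round(np.percentile(P[:,2],[10,50,90])*1000),len(P))
    print('high')
    for P,c in comps(W,d,.068,.12,.5,.75,-.3,.2,4): print(c,rect(P),np.round(P.mean(0)*1000),np.round(np.percentile(P[:,2],[10,50,90])*1000),len(P))
    print('pan')
    for P,c in comps(W,d,.024,.08,.35,.56,-.5,-.2,30): print(c,rect(P),np.round(np.percentile(P[:,2],[10,50,90])*1000),len(P))
    dark=p.astype(int).sum(-1)<75
    for P,c in comps(W,np.where(dark,d,0),-.01,.015,.3,.75,.1,.6,300): print('mat',c,rect(P),np.median(P[:,2]),len(P))
    if n=='top':
        m=(d>0)&(abs(W[...,2]-.04)<.05)&(W[...,0]>.55)&(W[...,0]<.66)&(W[...,1]<-.13)&(W[...,1]>-.22)
        print(np.round(W[158:178,383:402,2]*1000).astype(int)); print(np.round(W[165,390],3))
E
```

```text
top blanks
[293. 248.] [435.5  47.6  48.2  23.8 -10.9] [24. 26. 29.] 223
[334. 249.] [431.2 -47.   46.9  23.9  -4.6] [24. 26. 28.] 221
[381. 251.] [ 4.233e+02 -1.522e+02  4.830e+01  1.500e+01  1.000e-01] [23. 26. 29.] 123
[247. 255.] [421.6 152.9  45.8  22.8  -1.2] [24. 27. 29.] 230
[359. 288.] [ 340.2 -101.8   47.8   24.5  -49.7] [24. 26. 28.] 233
[283. 291.] [338.5  71.6  47.7  24.8 -73.4] [24. 26. 28.] 236
box
[329. 167.] [616.8 -45.5 295.6 130.8 -88.1] [55. 58. 61.] 6869
high
[395. 163.] [ 620.5 -184.6   11.9   11.2  -89.9] [ 622. -184.   70.] [68. 70. 72.] 22
[329. 165.] [616.2 -36.   80.3  12.5 -88.5] [616. -35.  91.] [87. 92. 95.] 236
[383. 166.] [ 613.  -155.9   13.9    9.1   78.7] [ 613. -154.   81.] [73. 83. 86.] 27
pan
[468. 230.] [ 449.8 -338.5  159.7   92.3  -21.8] [29. 44. 50.] 926
[410. 220.] [ 495.3 -222.4   45.8   23.7   82.7] [25. 26. 28.] 180
[467. 220.] [ 491.4 -354.7   16.8   14.4  -24.8] [30. 33. 35.] 50
[[  59   59   57   59   54   57   58    1    1   -1    0   -5    0    2
     1    0    0    2    1]
 [  58   55   59   56   56   61   59   -1   -3    0   -3    
[... 1953 characters left out ...]
22.2 149.8  58.1  25.7  -1.5] [20. 25. 28.] 108
[253. 192.] [ 340.8 -105.9   49.3   26.6  -50.1] [21. 26. 28.] 113
[315. 192.] [436.2  43.8  51.6  25.5 -12.6] [21. 26. 28.] 114
[286. 202.] [431.3 -49.9  50.2  25.5  -3.5] [21. 26. 28.] 121
box
[326. 230.] [615.8 -47.4 298.9 137.5 -88.1] [56. 58. 61.] 3886
high
[328. 218.] [616.2 -37.8  82.5  16.4 -86.9] [618. -42.  86.] [75. 89. 93.] 262
[286. 237.] [ 613.  -157.    13.8    9.5  -34.7] [ 615. -158.   79.] [72. 80. 86.] 32
[277. 246.] [ 620.7 -184.7   12.3   11.5  -30.1] [ 621. -186.   70.] [68. 70. 71.] 17
pan
[185. 249.] [ 449.1 -340.7  168.2   90.7  -21.8] [28. 41. 50.] 1062
[238. 236.] [ 496.  -224.3   47.8   27.5   82.6] [25. 26. 28.] 121
```

```bash
python3 -m handwheel '[[0.5,29.0,36.5,0,84],[0.6,29.0,36.5,0,84],[0.6,29.0,36.5,0,84],[0.6,29.0,36.5,0,84],[0.6,29.0,36.5,0,84],[0.6,29.0,36.5,0,84],[0.6,29.0,36.5,0,84],[0.6,29.0,36.5,0,84]]' 5
python3 - <<'E'
from h import *
z=np.load('top0.npz');p,d=z['p'],z['d'];W=world('top',d)
m=np.zeros((400,640),np.uint8);m[150:265,75:245]=1
m&=(p.astype(int).max(-1)<45).astype(np.uint8)
n,l,s,c=cv2.connectedComponentsWithStats(m);i=1+np.argmax(s[1:,4]);mm=(l==i)&(d>0)&(abs(W[...,2])<.02)
print('mat',rect(W[mm]),np.median(W[mm][:,2]))
s=get_state();print(s['tcp_pos'],s['eef_rot'],s['gripper_width'],s['time_s'])
E
```

```text
time_s: 1.6
tcp_pos: [0.5256, -0.2656, 0.2268]
eef_rot: [-180.0, -0.0, -75.3]
contact_force: [-0.8, -1.1, 0.9]
gripper_width: 0.0351
gripper_force: 0.0
mat [531.7 354.3 319.2 186.5  88.2] 0.004709471419403158
[ 0.5256186  -0.26560813  0.22678695] [-1.79959337e+02 -1.07570777e-02 -7.52630442e+01] 0.035114849414249374 1.6
```

```bash
python3 -m handwheel '[[0.6,8.7,11.0,-3,0],[0.6,8.7,11.0,-5,0],[0.6,8.7,11,-7,0],[0.6,8.7,11,-7,0]]'
cat >> h.py <<'E'
def wrist():
    s=get_state(); p,d=imaging.capture('wrist'); c=cal('wrist')
    v,u=np.mgrid[0:400,0:640]; a=(u-c['cx'])/c['fx']; b=(v-c['cy'])/c['fy']; t=np.hypot(a,b)+1e-9
    k=np.tan(np.minimum(t,1.4))/t
    X=np.stack([a*k*d,b*k*d,d],-1); H=np.array(c['hand_eye'])
    X=X@H[:3,:3].T+H[:3,3]
    Rm=R.from_euler('xyz',s['eef_rot'],degrees=True).as_matrix()
    return p,np.where(t<1.3,d,0),X@Rm.T+s['tcp_pos'],s
E
python3 - <<'E'
from h import *
p,d,W,s=wrist(); save('w1',p); print(s['tcp_pos'],s['eef_rot'])
for P,c in comps(W,d,.066,.1,.5,.72,-.3,.2,30): print(c,rect(P),np.round(P.mean(0)*1000),np.round(np.percentile(P[:,2],[10,50,90])*1000),len(P))
for P,c in comps(W,d,.0785,.1,.5,.72,-.3,-.1,30): print(c,rect(P),np.round(P.mean(0)*1000),np.round(np.percentile(P[:,2],[10,50,90])*1000),len(P))
E
```

```text
time_s: 2.1
tcp_pos: [0.6101, -0.1565, 0.1537]
eef_rot: [179.7, 0.1, -75.6]
contact_force: [-0.1, -1.0, -0.1]
gripper_width: 0.0347
gripper_force: 0.0
[ 0.61007627 -0.15651356  0.15365918] [ 1.79730104e+02  8.73878676e-02 -7.56126473e+01]
[315. 184.] [ 616.6 -170.4   42.7   12.7  -75.6] [ 617. -171.   72.] [67. 70. 85.] 732
[288. 289.] [ 6.171e+02 -7.650e+01  1.280e+01  2.300e+00  3.000e-01] [618. -76.  80.] [70. 80. 91.] 216
[315. 206.] [ 613.6 -155.4   11.5   10.2  -89.1] [ 614. -156.   84.] [83. 85. 85.] 181
```

View pics/w1.png

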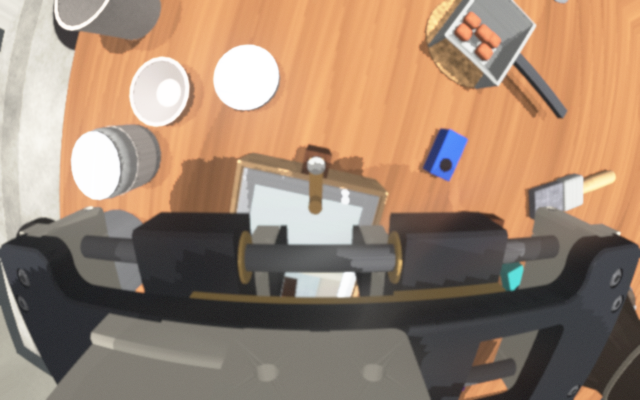

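```bash
python3 -m handwheel '[[0.65,0.3,0.2,-4,0],[0.65,0.3,0.2,-8.6,0],[0.65,0.3,0.2,-8.6,0],[0.65,0.3,0.2,-8.6,0],[1,0.3,0.2,-8.6,0],[1,0.3,0.2,-8.6,0],[1,0.3,0.2,-8.6,0],[1,0.3,0.2,-8.6,0]]' 5
python3 - <<'E'
import numpy as np
px,py=620.8,-185.2
a0=104.4
for k in range(1,11):
    a=np.radians(a0+k*8.6); print(k*8.6,np.round([(px+30*np.cos(a)-613.4)/10,(py+30*np.sin(a)+156.1)/10],2))
E
```

```text
time_s: 3.15
tcp_pos: [0.6144, -0.1562, 0.0716]
eef_rot: [-179.9, -0.0, -75.7]
contact_force: [-1.0, -0.3, 6.5]
gripper_width: 0.011
gripper_force: 5.0
8.6 [-0.43 -0.15]
17.2 [-0.83 -0.35]
25.799999999999997 [-1.2  -0.62]
34.4 [-1.52 -0.93]
43.0 [-1.79 -1.29]
51.599999999999994 [-2.   -1.69]
60.199999999999996 [-2.15 -2.11]
68.8 [-2.24 -2.55]
77.39999999999999 [-2.26 -3.  ]
86.0 [-2.21 -3.45]
```

```bash
python3 -m handwheel '[[1,0,0,0.3,0],[1,-0.43,-0.15,0.3,8.6],[1,-0.83,-0.35,0.3,17.2],[1,-1.2,-0.62,0.3,25.8],[1,-1.52,-0.93,0.3,34.4],[1,-1.79,-1.29,0.3,43],[1,-1.79,-1.29,0.3,43]]' 5
python3 -m handwheel '[[1,-0.21,-0.4,0,8.6],[1,-0.36,-0.82,0,17.2],[1,-0.45,-1.26,0,25.8],[1,-0.47,-1.71,0,34.4],[1,-0.42,-2.16,0,43],[1,-0.40,-2.3,0,44],[1,-0.40,-2.3,0,44]]' 5
```

```text
time_s: 4.03
tcp_pos: [0.5954, -0.169, 0.073]
eef_rot: [180.0, 0.1, -32.8]
contact_force: [0.3, 0.1, -4.1]
gripper_width: 0.0106
gripper_force: 5.0
time_s: 4.9
tcp_pos: [0.5915, -0.1906, 0.0729]
eef_rot: [-179.9, 0.0, 11.0]
contact_force: [0.1, 7.1, -3.1]
gripper_width: 0.0107
gripper_force: 5.0
```

```bash
python3 -m handwheel '[[0.7,0,0,0,0],[0.6,0,0,1.5,0],[0.6,0,0,6,-10],[0.5,2.5,6,6,-30],[0.5,2.5,12,6,-30],[0.5,2.5,15.4,6,-99],[0.5,2.5,15.4,6,-99],[0.5,2.5,15.4,6,-99]]'
python3 -m handwheel '[[0.5,0,0,0,-50],[0.5,0,0,0,-50],[0.5,0,0,0,-50],[0.5,0,0,0,-50]]'
python3 - <<'E'
from h import *
s=get_state();print(s['tcp_pos'],s['eef_rot'])
p,d,W,s=wrist(); 
for P,c in comps(W,d,.078,.1,.5,.72,-.3,.2,30): print(c,rect(P),np.round(P.mean(0)*1000),np.round(np.percentile(P[:,2],[10,50,90])*1000),len(P))
for P,c in comps(W,d,.062,.0705,.5,.72,-.3,-.1,30): print(c,rect(P),np.round(P.mean(0)*1000),len(P))
E
```

```text
time_s: 5.9
tcp_pos: [0.6175, -0.0375, 0.1352]
eef_rot: [-179.9, -0.1, -51.3]
contact_force: [-0.0, 0.5, -0.5]
gripper_width: 0.0438
gripper_force: 0.0
time_s: 6.4
tcp_pos: [0.6175, -0.0384, 0.1352]
eef_rot: [-179.9, -0.0, -94.4]
contact_force: [0.5, 0.6, 0.1]
gripper_width: 0.0438
gripper_force: 0.0
[ 0.61748326 -0.03837246  0.13518491] [-1.79903200e+02 -3.08718642e-03 -9.43958355e+01]
[341.   3.] [ 591.7 -187.2   10.3    5.   -11.7] [ 592. -187.   83.] [80. 84. 85.] 87
[321. 201.] [616.4 -47.7  58.5  12.6 -89.1] [616. -50.  92.] [92. 93. 94.] 1485
[316.  13.] [ 606.2 -188.    43.    14.3   14. ] [ 609. -186.   67.] 721
```

```bash
python3 -m handwheel '[[0.5,-0.1,0.2,0,6],[0.5,-0.1,0.2,-4,6],[0.5,-0.1,0.2,-6.8,6],[0.5,-0.1,0.2,-6.8,6],[1,-0.1,0.2,-6.8,6],[1,-0.1,0.2,-6.8,6],[1,-0.1,0.2,-6.8,6],[1,-0.1,0.2,-6.8,6]]' 30
python3 -m handwheel '[[1,0,0,0.5,0],[1,0,0,1,0],[1,0,0,2.5,0],[1,0,0,4,0],[1,0,0,6,0],[1,0,0,6,0]]' 30
```

```text
time_s: 7.45
tcp_pos: [0.6159, -0.0361, 0.0662]
eef_rot: [-180.0, 0.0, -87.9]
contact_force: [-1.3, 0.7, 3.6]
gripper_width: 0.012
gripper_force: 30.0
time_s: 8.2
tcp_pos: [0.6174, -0.0358, 0.1281]
eef_rot: [-179.7, 0.0, -87.9]
contact_force: [1.0, -0.3, -3.9]
gripper_width: 0.0118
gripper_force: 30.0
```

```bash
python3 -m handwheel '[[1,-0.5,3,0,0],[1,-2,9,0,-1],[1,-3.5,15,0,-2],[1,-5,21,0,-3],[1,-6.5,27,0,-3.4],[1,-8,33,0,-3.4],[1,-8.5,37,0,-3.4],[1,-8.5,39,0,-3.4]]' 30
python3 -m handwheel '[[1,0,0,-2,0],[1,0,0,-5,0],[1,0,0,-8,0],[1,0,0,-10,0],[1,0,0,-10.7,0],[1,0,0,-10.9,0],[1,0,0,-10.9,0]]' 30
python3 - <<'E'
from h import *
p,d,W,s=wrist(); print(s['tcp_pos'],s['contact_force'])
E
```

```text
time_s: 9.2
tcp_pos: [0.53, 0.356, 0.1249]
eef_rot: [180.0, -0.0, -91.2]
contact_force: [0.4, -0.1, -2.7]
gripper_width: 0.0114
gripper_force: 30.0
time_s: 10.07
tcp_pos: [0.5314, 0.3542, 0.0173]
eef_rot: [-180.0, 0.0, -91.3]
contact_force: [-0.3, -0.3, -3.2]
gripper_width: 0.0115
gripper_force: 30.0
[0.53141413 0.35415576 0.01731318] [-0.26511046 -0.2956165  -3.22423311]
```

Lower slightly until it takes load, release, back off, then look from the top.

```bash
python3 -m handwheel '[[1,0,0,-0.15,0],[1,0,0,-0.15,0],[0.7,0,0,-0.1,0],[0.5,0,0,-0.1,0],[0.5,0,0,-0.1,0],[0.5,0,0,5,0],[0.5,0,0,12,0]]' 
python3 -m handwheel '[[0,-2,-6,3,0],[0,-4,-12,5,0],[0,-6,-18,5,0],[0,-8,-24,5,0],[0,-10,-30,5,0],[0,-10,-36,5,0],[0,-10,-40,5,0],[0,-10,-40,5,0]]'
python3 - <<'E'
from h import *
p,d=imaging.capture('top');save('top1',p);W=world('top',d)
np.savez('top1.npz',p=p,d=d)
for P,c in comps(W,d,.025,.09,.4,.7,.1,.6,30): print('handle',c,rect(P),np.round(np.percentile(P[:,2],[10,50,90])*1000))
for P,c in comps(W,d,.018,.034,.3,.56,-.2,.22,60): print(c,rect(P),len(P))
E
```

```text
time_s: 11.0
tcp_pos: [0.5302, 0.3531, 0.1287]
eef_rot: [179.9, -0.2, -91.3]
contact_force: [0.1, 0.1, 1.0]
gripper_width: 0.0439
gripper_force: 0.0
time_s: 12.0
tcp_pos: [0.4303, -0.0487, 0.1792]
eef_rot: [-180.0, 0.0, -91.6]
contact_force: [0.1, 0.0, -0.2]
gripper_width: 0.0873
gripper_force: 0.0
handle [198. 140.] [685.6 265.5  51.   28.3  89.6] [25. 26. 28.]
handle [267. 153.] [646.2 101.4  60.7   3.7   1.6] [58. 60. 62.]
handle [156. 208.] [532.7 353.4  79.3  11.5  89. ] [40. 42. 45.]
handle [247. 254.] [422.9 152.7  43.2  23.   -0.9] [25. 27. 29.]
[293. 247.] [436.2  47.5  46.7  23.8 -12. ] 199
[247. 255.] [421.6 152.9  45.8  23.3  -0.9] 228
```

View pics/top1.png

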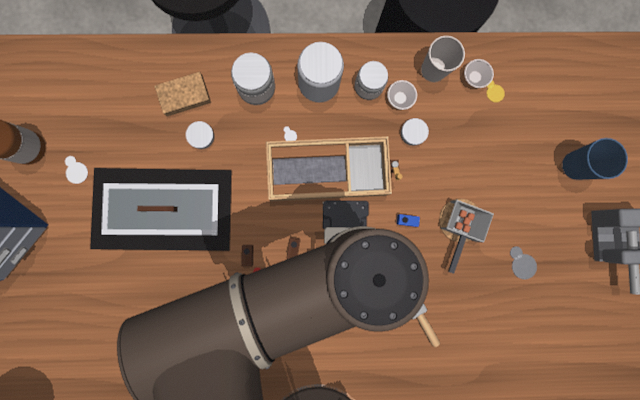

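```bash
python3 -m handwheel '[[0,1,-6,0,-10],[0,3,-12,0,-20],[0,5,-18,0,-20],[0,7,-24,0,-20],[0,7,-28.6,0,-20],[0,7,-28.6,-2,-20],[0,7,-28.6,-2,-20]]'
cat > dish.py <<'E'
from h import *
def dish(W,d,z0=0):
    o=[]
    for P,c in comps(W,d,.026+z0,.075+z0,.38,.62,-.46,-.25,30):
        if len(P)<300: continue
        print('dish part',c,rect(P),len(P))
    T=W[(d>0)&(W[...,2]>.043+z0)&(W[...,2]<.055+z0)&(W[...,0]>.4)&(W[...,0]<.6)&(W[...,1]<-.26)&(W[...,1]>-.45)]
    print('rim',rect(T),len(T),np.median(T[:,2]))
E
python3 - <<'E'
from dish import *
p,d,W,s=wrist(); save('w2',p); print(s['tcp_pos'],s['eef_rot']); dish(W,d)
np.savez('w2.npz',p=p,d=d,W=W)
E
```

```text
time_s: 12.92
tcp_pos: [0.5004, -0.3312, 0.1571]
eef_rot: [179.8, 0.0, -111.3]
contact_force: [0.5, 0.8, -0.2]
gripper_width: 0.0879
gripper_force: 0.0
[ 0.50038884 -0.3311679   0.15708379] [ 1.79778588e+02  4.30792383e-03 -1.11338147e+02]
dish part [338. 165.] [ 450.9 -340.4  155.9   89.9  -21.4] 5429
rim [ 460.8 -344.3  134.6   89.9  -21.4] 3140 0.04790941396306743
```

View pics/w2.png

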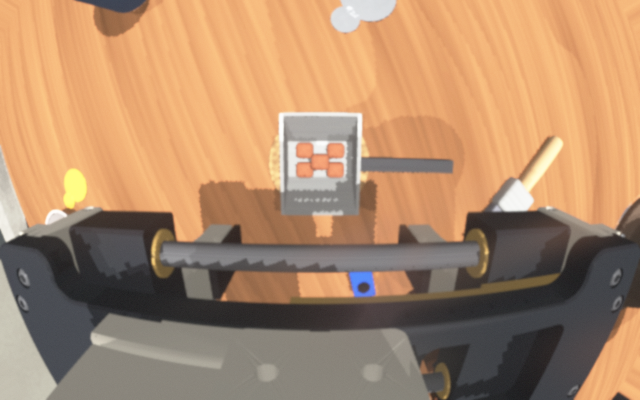

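Run:
```python
from h import *
z=np.load('w2.npz');p,d,W=z['p'],z['d'],z['W']
a=np.radians(-21.4);ex=np.array([np.cos(a),np.sin(a)]);ey=np.array([-ex[1],ex[0]])
O=np.array([.4916,-.3552]);Q=(W[...,:2]-O);u=Q@ex;v=Q@ey
m=(d>0)&(abs(u)<.15)&(abs(v)<.07)
r=m&(W[...,2]>.044)&(W[...,2]<.056)&(abs(v)>.012)&(abs(u)<.05)
print('rim u',np.percentile(u[r],[.5,99.5])*1000,'v',np.percentile(v[r],[.5,99.5])*1000, np.median(W[r][:,2]))
h=m&(u<-.05)&(W[...,2]>.03); print('handle v',np.percentile(v[h],[2,98])*1000,'umin',u[h].min()*1000,np.median(W[h][:,2]))
hsv=cv2.cvtColor(p,cv2.COLOR_RGB2HSV)
c=(d>0)&(W[...,2]>.0028)&(W[...,2]<.0065)&(np.hypot(u,v)<.08)&~((abs(u)<.04)&(abs(v)<.05))
print('coaster',c.sum()); P=W[c][:,:2]
np.save('co.npy',P)
print('u',np.percentile(u[c],[1,99])*1000,'v',np.percentile(v[c],[1,99])*1000)
from scipy.optimize import least_squares
b=(d>0)&(np.hypot(u,v)<.085)&((abs(u)>.040))&(W[...,2]<.0065)
# colour: cork lighter/yellower than bench? maximise contrast of height in/out
def score(x):
    rr=np.hypot(u-x[0],v-x[1]); return np.median(W[b&(rr<.052)][:,2])-np.median(W[b&(rr>.054)][:,2])
print([ (i,j,round(1e3*np.mean((W[b][:,2]>.002)==(np.hypot(u[b]-i,v[b]-j)<.052)))) for i in(-.006,-.003,0,.003,.006) for j in (-.006,-.003,0,.003,.006)])
```

```text
rim u [-35.8503293   34.46360282] v [-45.93002602  43.7210798 ] 0.050018119728241855
handle v [-13.92196358  50.57999634] umin -126.15921204057024 0.25920757546791096
coaster 680
u [-49.96367961  51.52761082] v [-24.00202638  33.02238068]
[(-0.006, -0.006, 892), (-0.006, -0.003, 894), (-0.006, 0, 896), (-0.006, 0.003, 897), (-0.006, 0.006, 897), (-0.003, -0.006, 914), (-0.003, -0.003, 925), (-0.003, 0, 931), (-0.003, 0.003, 932), (-0.003, 0.006, 932), (0, -0.006, 922), (0, -0.003, 935), (0, 0, 948), (0, 0.003, 959), (0, 0.006, 958), (0.003, -0.006, 916), (0.003, -0.003, 925), (0.003, 0, 930), (0.003, 0.003, 931), (0.003, 0.006, 933), (0.006, -0.006, 891), (0.006, -0.003, 895), (0.006, 0, 896), (0.006, 0.003, 897), (0.006, 0.006, 898)]
```

```bash
python3 -m handwheel '[[0,-0.2,-0.45,-4,0],[0,-0.2,-0.45,-8,0],[0,-0.2,-0.45,-11,0],[0,-0.2,-0.45,-13.5,0],[0,-0.2,-0.45,-15,0],[0,-0.2,-0.45,-15,0],[0,-0.2,-0.45,-15,0]]' 60
python3 -m handwheel '[[1,0,0,0,0],[1,0,0,0,0],[1,0,0,0,0],[1,0,0,0,0],[1,0,0,0,0],[1,0,0,0,0]]' 60
python3 -m handwheel '[[1,0,0,0.2,0],[1,0,0,0.4,0],[1,0,0,0.4,0]]' 60
python3 - <<'E'
from h import *
p,d,W,s=wrist(); save('w3',p[60:260,160:520]); print(s['moment'])
a=np.radians(-21.4);ex=np.array([np.cos(a),np.sin(a)]);ey=np.array([-ex[1],ex[0]])
Q=(W[...,:2]-[.4905,-.3559]);u=Q@ex;v=Q@ey
for lo,hi in((-46,-36),(-20,-10)):
  m=(d>0)&(abs(u)<.036)&(v*1e3>lo)&(v*1e3<hi); print(lo,np.percentile(W[m][:,2],[50,90,97])*1000)
E
```

```text
time_s: 13.85
tcp_pos: [0.5, -0.3366, 0.0103]
eef_rot: [-179.9, -0.0, -111.3]
contact_force: [1.0, 0.5, 0.2]
gripper_width: 0.0879
gripper_force: 0.0
time_s: 14.6
tcp_pos: [0.4988, -0.3366, 0.0096]
eef_rot: [-180.0, -0.0, -111.3]
contact_force: [-1.4, 3.0, 6.7]
gripper_width: 0.0696
gripper_force: 59.9
time_s: 14.98
tcp_pos: [0.499, -0.3366, 0.013]
eef_rot: [-180.0, 0.0, -111.3]
contact_force: [-0.3, 0.3, -2.2]
gripper_width: 0.07
gripper_force: 59.9
[0.04186619 0.05713409 0.03938001]
-46 [52.38732686 54.6385848  55.21196517]
-20 [43.60732354 95.79525639 96.65584239]
```

```bash
python3 -m handwheel '[[1,0,0,1.5,0],[1,0,0,3.5,0],[1,0,0,6,0],[1,0,0,8.5,0],[1,0,0,10.5,0],[1,0,0,11.5,0],[1,0,0,12,0],[1,0,0,12,0]]' 60
python3 -m handwheel '[[1,0.7,1,0,-4],[1,2,3,0,-12],[1,4,6,0,-20],[1,6,9,0,-28],[1,8,12,0,-36],[1,10,15,0,-44],[1,11.5,17,0,-50],[1,12,18,0,-54]]' 60
python3 -m handwheel '[[1,1.2,1.8,0,-6],[1,2,2.8,0,-10],[1,2.5,3.3,0,-12.8],[1,2.5,3.3,-1,-12.8],[1,2.5,3.3,-1,-12.8],[1,2.5,3.3,-1,-12.8]]' 60
python3 - <<'E'
from h import *
p,d=imaging.capture('scene'); save('sc2',cv2.resize(p[150:300,200:400],None,fx=3,fy=3)); print(get_state()['moment'])
E
```

```text
time_s: 16.02
tcp_pos: [0.4988, -0.3365, 0.1329]
eef_rot: [180.0, 0.0, -111.3]
contact_force: [0.0, 0.4, -2.4]
gripper_width: 0.0697
gripper_force: 59.9
time_s: 17.02
tcp_pos: [0.6193, -0.1553, 0.1317]
eef_rot: [180.0, -0.1, -165.4]
contact_force: [0.1, 0.9, -1.9]
gripper_width: 0.0696
gripper_force: 59.9
time_s: 17.77
tcp_pos: [0.6435, -0.124, 0.1226]
eef_rot: [-180.0, -0.1, -178.1]
contact_force: [0.2, 0.0, -2.4]
gripper_width: 0.0697
gripper_force: 59.9
[-0.07723537 -0.06654491 -0.05600663]
```

View pics/sc2.png

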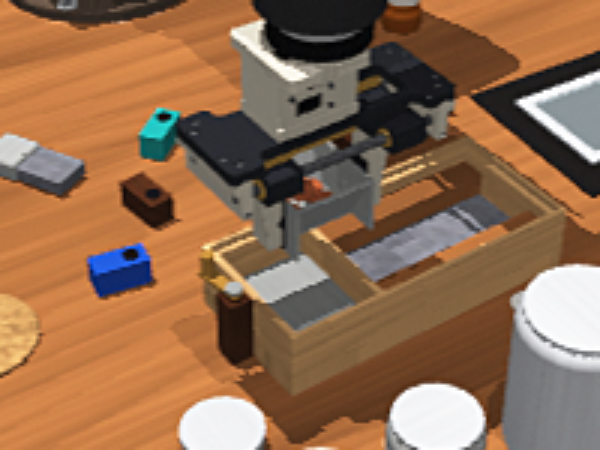

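```bash
python3 -m handwheel '[[1,0,0,-1.5,0],[1,0,0,-3,0],[1,0,0,-3.6,0],[1,0,0,-3.6,0]]' 60
python3 -m handwheel '[[1,0,0,0,0],[1,0,0,0,0],[1,0,0,0,0],[1,0,0,0,0]]' 6
cat > look.py <<'E'
from h import *
import sys
p,d=imaging.capture('scene'); save(sys.argv[1],cv2.resize(p[150:300,200:400],None,fx=3,fy=3))
p,d,W,s=wrist(); m=(d>0)&(abs(W[...,0]-.645)<.1)&(abs(W[...,1]+.124)<.034)&(W[...,2]<s['tcp_pos'][2]+.07)&(W[...,2]>.01)
# profile: max height by x
for x in range(560,720,8):
    q=m&(abs(W[...,0]*1000-x)<4)
    if q.sum()>10: print(x,np.round(np.percentile(W[q][:,2],[5,50,95])*1000),end='; ')
print(s['moment'],s['tcp_pos'])
np.savez('wl.npz',p=p,d=d,W=W); save(sys.argv[1]+'w',p)
E
python3 look.py t1
```

```text
time_s: 18.32
tcp_pos: [0.6435, -0.1236, 0.0861]
eef_rot: [-180.0, -0.1, -178.1]
contact_force: [0.1, 0.9, -2.1]
gripper_width: 0.0697
gripper_force: 59.9
time_s: 18.82
tcp_pos: [0.644, -0.1236, 0.0873]
eef_rot: [180.0, 0.0, -178.1]
contact_force: [-0.3, -0.3, -2.7]
gripper_width: 0.0702
gripper_force: 6.0
560 [22. 55. 61.]; 568 [20. 21. 33.]; 576 [ 21. 127. 129.]; 584 [117. 124. 129.]; 592 [104. 111. 128.]; 600 [ 90.  99. 128.]; 608 [ 86.  97. 128.]; 616 [ 86.  99. 128.]; 624 [ 86.  99. 128.]; 632 [ 86.  99. 118.]; 640 [ 86.  90. 101.]; 648 [ 90. 122. 129.]; 656 [108. 114. 122.]; 664 [117. 119. 121.]; [-0.00537706 -0.07825404  0.00050179] [ 0.6439874  -0.12356499  0.08722364]
```

View pics/t1.png

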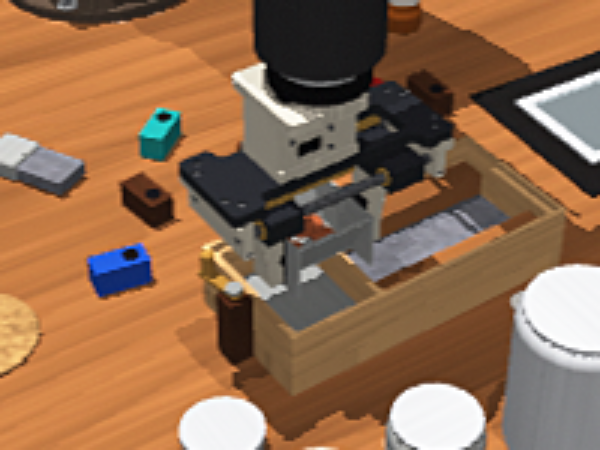

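```bash
python3 -m handwheel '[[1,0,0,0,0],[1,0,0,0,0],[1,0,0,0,0],[1,0,0,0,0]]' 3.5
python3 look.py t2
```

```text
time_s: 19.42
tcp_pos: [0.6439, -0.1236, 0.087]
eef_rot: [180.0, -0.0, -178.1]
contact_force: [0.6, 0.0, -2.0]
gripper_width: 0.07
gripper_force: 3.5
560 [23. 55. 61.]; 568 [20. 21. 35.]; 576 [ 21. 127. 129.]; 584 [117. 124. 129.]; 592 [103. 111. 128.]; 600 [ 90.  99. 128.]; 608 [ 85.  97. 127.]; 616 [ 85.  99. 128.]; 624 [ 85.  99. 128.]; 632 [ 86.  99. 118.]; 640 [ 85.  90. 100.]; 648 [ 90. 123. 129.]; 656 [108. 113. 122.]; 664 [117. 118. 120.]; [-0.01828631 -0.04575481  0.00444578] [ 0.64394377 -0.12357585  0.08705501]
```

```bash
python3 -m handwheel '[[1,0,0,0,0],[1,0,0,0,0],[1,0,0,1.5,0],[1,0,0,3,0],[1,0,0,4.5,0],[1,0,0,4.5,0]]' 60
python3 -m handwheel '[[1,-0.7,-1,0,4],[1,-2,-3,0,12],[1,-4,-6,0,20],[1,-6,-9,0,28],[1,-8,-12,0,36],[1,-10,-15,0,44],[1,-11.5,-17,0,50],[1,-12,-18,0,54]]' 60
python3 -m handwheel '[[1,-1.2,-1.8,0,6],[1,-2,-2.8,0,10],[1,-2.5,-3.3,-1,12.8],[1,-2.5,-3.3,-4,12.8],[1,-2.5,-3.3,-7,12.8],[1,-2.5,-3.3,-9.5,12.8],[1,-2.5,-3.3,-11,12.8],[1,-2.5,-3.3,-11.6,12.8]]' 60
python3 -m handwheel '[[1,0,0,-0.2,0],[1,0,0,-0.4,0],[1,0,0,-0.4,0]]' 60
```

```text
time_s: 20.27
tcp_pos: [0.6451, -0.1236, 0.1344]
eef_rot: [-180.0, 0.2, -178.1]
contact_force: [0.4, 0.5, -2.4]
gripper_width: 0.0695
gripper_force: 59.9
time_s: 21.28
tcp_pos: [0.5225, -0.3045, 0.1317]
eef_rot: [180.0, -0.0, -124.1]
contact_force: [0.7, -0.8, -1.9]
gripper_width: 0.0696
gripper_force: 59.9
time_s: 22.28
tcp_pos: [0.4986, -0.3365, 0.0152]
eef_rot: [179.9, -0.0, -111.3]
contact_force: [-0.9, -0.3, -1.3]
gripper_width: 0.0697
gripper_force: 59.9
time_s: 22.65
tcp_pos: [0.4992, -0.3367, 0.0126]
eef_rot: [-179.9, 0.0, -111.3]
contact_force: [-0.2, 0.3, -3.1]
gripper_width: 0.0695
gripper_force: 59.9
```

```bash
python3 -m handwheel '[[1,0,0,-0.35,0],[1,0,0,-0.35,0],[0,0,0,-0.3,0],[0,0,0,-0.3,0],[0,0,0,-0.3,0],[0,0,0,5,0],[0,0,0,11,0],[0,0,0,11,0]]' 60
python3 -m handwheel '[[0.3,-4,0.7,0,10],[0.5,-9.4,1.4,0,90],[0.5,-9.4,1.4,0,90],[0.5,-9.4,1.4,0,90],[0.5,-9.4,1.4,0,90],[0.5,-9.4,1.4,0,90],[0.5,-9.4,1.4,0,90],[0.5,-9.4,1.4,0,90]]'
python3 -m handwheel '[[0.5,0,0,0,10],[0.5,0,0,0,10]]'
python3 - <<'E'
from h import *
p,d,W,s=wrist(); print(s['tcp_pos'],s['eef_rot'])
for P,c in comps(W,d,.036,.046,.33,.47,-.38,-.26,60): print(c,rect(P),len(P),np.percentile(P[:,2],[10,50,90]))
E
```

```text
time_s: 23.65
tcp_pos: [0.502, -0.3379, 0.1276]
eef_rot: [-179.5, -0.0, -111.3]
contact_force: [0.3, 0.4, -1.2]
gripper_width: 0.0874
gripper_force: 0.0
time_s: 24.65
tcp_pos: [0.4047, -0.3225, 0.1216]
eef_rot: [-180.0, 0.0, -25.8]
contact_force: [0.3, 0.2, -0.6]
gripper_width: 0.0439
gripper_force: 0.0
time_s: 24.9
tcp_pos: [0.4047, -0.3225, 0.1217]
eef_rot: [-180.0, 0.0, -16.2]
contact_force: [-0.2, 1.3, -0.1]
gripper_width: 0.0437
gripper_force: 0.0
[ 0.40467261 -0.32248194  0.12170137] [-1.79994879e+02  3.46947055e-02 -1.62033927e+01]
[320. 184.] [ 417.9 -326.9   89.4   12.7  -21.9] 1183 [0.04467891 0.04540509 0.04588687]
```

```bash
python3 -m handwheel '[[0.5,0.2,0,-3,-5.6],[0.5,0.2,0,-7,-5.6],[0.5,0.2,0,-10,-5.6],[0.5,0.2,0,-10,-5.6],[1,0.2,0,-10,-5.6],[1,0.2,0,-10,-5.6],[1,0.2,0,-10,-5.6],[1,0.2,0,-10,-5.6]]' 60
python3 -m handwheel '[[1,0,0,0.3,0],[1,0,0,0.6,0],[1,0,0,0.9,0],[1,0,0,1,0],[1,0,0,1,0]]' 60
python3 - <<'E'
from h import *
print(get_state()['moment'])
p,d=imaging.capture('top');W=world('top',d)
a=np.radians(-21.9);ex=np.array([np.cos(a),np.sin(a)]);ey=np.array([-ex[1],ex[0]])
Q=(W[...,:2]-[.4915,-.3562]);u=Q@ex;v=Q@ey
for lo,hi in((-37,-28),(25,40)):
  m=(d>0)&(abs(v)<.05)&(abs(v)>.01)&(u*1e3>lo)&(u*1e3<hi)&(W[...,2]<.2); print(lo,np.percentile(W[m][:,2],[50,90,97])*1000)
E
```

```text
time_s: 25.95
tcp_pos: [0.4073, -0.3227, 0.0227]
eef_rot: [-180.0, -0.1, -21.7]
contact_force: [-1.0, -0.4, 1.9]
gripper_width: 0.0111
gripper_force: 60.0
time_s: 26.58
tcp_pos: [0.4069, -0.3226, 0.0321]
eef_rot: [-180.0, 0.0, -21.7]
contact_force: [-0.2, -0.1, -2.0]
gripper_width: 0.0111
gripper_force: 60.0
[-0.01890556  0.31991365 -0.07207388]Traceback (most recent call last):
  File "<stdin>", line 7, in <module>
    return _quantile_unchecked(
        a, q, axis, out, overwrite_input, method, keepdims, weights)
    return _ureduce(a,
                    func=_quantile_ureduce_func,
    ...<5 lines>...
                    overwrite_input=overwrite_input,
                    method=method)
    r = func(a, **kwargs)
    result = _quantile(arr,
                       quantiles=q,
    ...<2 lines>...
                       out=out,
                       weights=wgt)
    slices_having_nans = np.isnan(arr[-1, ...])
                                  ~~~^^^^^^^^^
IndexError: index -1 is out of bounds for axis 0 with size 0
```

```bash
python3 -m handwheel '[[1,0,0,1,0],[1,0,0,3,0],[1,0,0,5,0],[1,0,0,6,0],[1,0,0,6,0]]' 60
cat > tilt.py <<'E'
from h import *
import sys
p,d,W,s=wrist(); a=np.radians(s['eef_rot'][2]); ex=np.array([np.cos(a),np.sin(a)]);ey=np.array([-ex[1],ex[0]])
Q=W[...,:2]-s['tcp_pos'][:2];u=Q@ex;v=Q@ey;z=W[...,2]-s['tcp_pos'][2]-.019
print(s['tcp_pos'],s['contact_force'],s['gripper_width'])
for k in range(-40,150,8):
  m=(d>0)&(abs(v)<.04)&(abs(u*1e3-k)<4)&(z<.03)&(z>-.16)
  if m.sum()>15: print(k,np.round(np.percentile(z[m],[5,50,95])*1000),m.sum(),end='; ')
if len(sys.argv)>1: save(sys.argv[1],p)
E
python3 tilt.py
```

```text
time_s: 27.25
tcp_pos: [0.4074, -0.3227, 0.0929]
eef_rot: [-180.0, -0.1, -21.7]
contact_force: [0.2, -0.6, -2.9]
gripper_width: 0.0109
gripper_force: 60.0
[ 0.40739485 -0.32270825  0.09285354] [ 0.24535708 -0.55970688 -2.92878811] 0.01093929018476375
-24 [-112. -111.    5.] 179; -16 [-112. -109.    5.] 642; -8 [-112. -111.   28.] 894; 0 [-112. -111.   29.] 981; 8 [-112.  -12.   27.] 1428; 16 [-112. -110.    4.] 1141; 24 [-112. -111.    4.] 1125; 32 [-112. -110.    4.] 1105; 40 [-112. -110.    4.] 1157; 48 [-112.    2.    4.] 821; 56 [-32.   7.   9.] 2095; 64 [-35. -22.   2.] 2744; 72 [-33. -21.   2.] 2785; 80 [-33. -21.   1.] 2828; 88 [-35. -12.   1.] 2748; 96 [-35. -15.   1.] 2729; 104 [-32. -21.   1.] 2542; 112 [-34. -20.   1.] 2245; 120 [-35. -14.   1.] 4913; 128 [-16.  -3.   3.] 76;
```

```bash
python3 -m handwheel '[[1,0,0,1,0],[1,0,0,3,0],[1,0,0,5.5,0],[1,0.5,0.5,8,-3],[1,1.5,1.5,9.5,-9],[1,3,3.5,10.3,-15],[1,5,6,10.3,-21],[1,7,8.5,10.3,-27]]' 60
python3 -m handwheel '[[1,2,2.4,0,-6],[1,4,4.7,0,-13],[1,6.5,7.2,0,-20],[1,9,9.7,0,-27],[1,11.5,12.5,0,-33],[1,13,14.5,0,-37],[1,14,15.5,0,-39.5],[1,14.2,15.8,0,-39.5]]' 60
python3 tilt.py
```

```text
time_s: 28.3
tcp_pos: [0.4773, -0.2368, 0.1952]
eef_rot: [180.0, 0.0, -48.9]
contact_force: [-0.6, -0.0, -2.8]
gripper_width: 0.0113
gripper_force: 60.0
time_s: 29.3
tcp_pos: [0.6192, -0.0789, 0.1945]
eef_rot: [179.9, 0.0, -88.2]
contact_force: [-0.3, -1.0, -2.6]
gripper_width: 0.0113
gripper_force: 60.0
[ 0.61922733 -0.07888072  0.1945289 ] [-0.27093344 -0.96154233 -2.58334279] 0.011304636725883867
-24 [3. 4. 5.] 72; -16 [3. 4. 5.] 317; -8 [ 3.  4. 29.] 313; 0 [26. 28. 29.] 355; 8 [-12.   2.  28.] 842; 16 [2. 4. 5.] 430; 24 [2. 3. 5.] 442; 32 [2. 3. 4.] 443; 40 [2. 3. 4.] 454; 48 [2. 3. 4.] 459; 56 [-33.   7.   9.] 2182; 64 [-35. -22.   2.] 2753; 72 [-33. -21.   1.] 2802; 80 [-34. -20.   1.] 2820; 88 [-35. -12.   1.] 2730; 96 [-35. -15.   1.] 2707; 104 [-33. -21.   1.] 2535; 112 [-35. -20.   1.] 2235; 120 [-36. -14.   1.] 4917;
```

Level still. Now reduce the grip in steps, watching the tilt.

```bash
cat > tilt2.py <<'E'
from h import *
p,d,W,s=wrist(); a=np.radians(s['eef_rot'][2]); ex=np.array([np.cos(a),np.sin(a)]);ey=np.array([-ex[1],ex[0]])
Q=W[...,:2]-s['tcp_pos'][:2];u=Q@ex;v=Q@ey;z=W[...,2]-s['tcp_pos'][2]-.019
m=(d>0)&(abs(v)<.005)&(z<.008)&(u>.012)&(u<.06)&(z>-.08)
if m.sum()>20:
  P=np.stack([u[m],z[m]],1); vx,vy,x0,y0=cv2.fitLine(P.astype(np.float32),cv2.DIST_HUBER,0,.001,.001).ravel(); print('handle tilt',np.degrees(np.arctan2(-vy*np.sign(vx),abs(vx))),m.sum())
m=(d>0)&(abs(v)<.05)&(z<.03)&(z>-.135)&(u>-.05)&(u<.15)&((u>.03)|(z<-.04))
print('low',np.round(np.percentile(z[m],1)*1000),'u range',np.round(np.percentile(u[m],[1,99])*1000), s['gripper_width'],s['contact_force'])
E
for f in 30 20; do :; done
python3 -m handwheel '[[1,0,0,0,0],[1,0,0,0,0]]' 30; python3 tilt2.py
python3 -m handwheel '[[1,0,0,0,0],[1,0,0,0,0]]' 20; python3 tilt2.py
python3 -m handwheel '[[1,0,0,0,0],[1,0,0,0,0]]' 15; python3 tilt2.py
```

```text
time_s: 29.6
tcp_pos: [0.6185, -0.0801, 0.1952]
eef_rot: [180.0, 0.0, -88.2]
contact_force: [-0.5, 0.7, -2.5]
gripper_width: 0.0119
gripper_force: 30.0
handle tilt 1.3307861 2257
low -36.0 u range [ 35. 123.] 0.011941344615548412 [-0.48020236  0.67394321 -2.47590909]
time_s: 29.9
tcp_pos: [0.6189, -0.0798, 0.1952]
eef_rot: [-180.0, 0.0, -88.2]
contact_force: [0.0, -0.2, -2.4]
gripper_width: 0.0117
gripper_force: 20.0
handle tilt 10.607043 2202
low -54.0 u range [ 35. 125.] 0.011748471820229296 [ 0.00645679 -0.18783664 -2.3887986 ]
time_s: 30.2
tcp_pos: [0.6189, -0.0795, 0.195]
eef_rot: [180.0, 0.0, -88.2]
contact_force: [0.9, 0.6, -2.8]
gripper_width: 0.0115
gripper_force: 15.0
handle tilt 42.697086 1789
low -106.0 u range [ 19. 100.] 0.01154291423699087 [ 0.93135373  0.55935097 -2.8122351 ]
```

```bash
python3 -m handwheel '[[1,0,0,0,0],[1,0,0,0,0]]' 12; python3 tilt2.py
python3 -m handwheel '[[1,0,0,0,0],[1,0,0,0,0],[1,0,0,0,0]]' 6; python3 tilt2.py
```

```text
time_s: 30.5
tcp_pos: [0.6189, -0.0796, 0.1951]
eef_rot: [180.0, -0.0, -88.2]
contact_force: [0.0, 0.2, -2.2]
gripper_width: 0.012
gripper_force: 12.0
handle tilt 43.18301 1577
low -103.0 u range [19. 99.] 0.011982173936520976 [ 1.13316041e-04  1.90772157e-01 -2.22032487e+00]
time_s: 30.92
tcp_pos: [0.6189, -0.0795, 0.1951]
eef_rot: [180.0, 0.0, -88.2]
contact_force: [0.0, -0.1, -2.4]
gripper_width: 0.0122
gripper_force: 6.0
handle tilt 66.691216 734
low -129.0 u range [ -5. 107.] 0.01217453496354802 [ 0.028381   -0.13990012 -2.38534586]
```

```bash
python3 -m handwheel '[[1,0,0,0,0],[1,0,0,0,0],[1,0,0,0,0]]' 3.5; python3 tilt2.py; python3 tilt.py w5
```

```text
time_s: 31.35
tcp_pos: [0.619, -0.0796, 0.1951]
eef_rot: [-180.0, -0.0, -88.2]
contact_force: [0.5, 0.2, -2.1]
gripper_width: 0.0119
gripper_force: 3.5
handle tilt 66.651085 735
low -129.0 u range [ -5. 107.] 0.01188108683079049 [ 0.45340378  0.22000886 -2.10739161]
[ 0.6189449  -0.07959281  0.19506425] [ 0.14595301 -0.82266419 -1.91017989] 0.012113640116608733
-8 [-66.  21.  28.] 714; 0 [-65.  15.  28.] 984; 8 [-61. -16.   6.] 2256; 16 [-58. -56. -23.] 1598; 24 [-125.  -54.  -47.] 2344; 32 [-123.  -90.  -51.] 1846; 40 [-120. -118.  -89.] 1105; 48 [-118. -116. -110.] 938; 56 [-115. -114. -112.] 468; 88 [-160. -159. -153.] 510; 96 [-155. -154. -148.] 392; 104 [-153. -146. -130.] 372; 112 [-154. -147. -129.] 317;
```

View pics/w5.png

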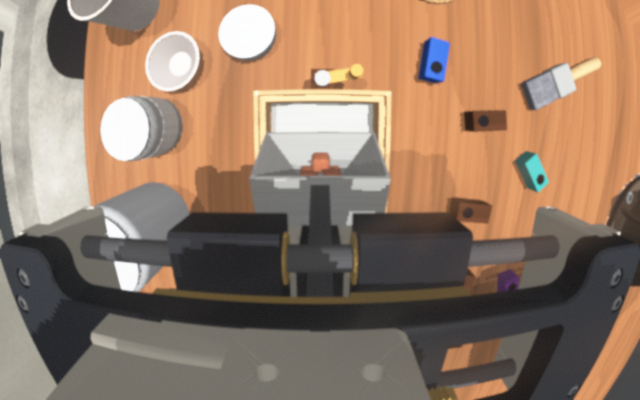

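```bash
python3 -m handwheel '[[1,0,-0.5,-1,0],[1,0,-0.6,-2.5,0],[1,0,-0.6,-4,0],[1,0,-0.6,-5,0],[1,0,-0.6,-5.4,0],[1,0,-0.6,-5.4,0]]' 8
python3 tilt2.py
python3 -m handwheel '[[1,0,-1,0,0],[1,0,-2,0,0],[1,0,-3,0,0],[1,0,-4,0,0],[1,0,-5,0,0],[1,0,-6,0,0],[1,0,-7,0,0],[1,0,-7,0,0]]' 8
python3 tilt2.py
```

```text
time_s: 32.2
tcp_pos: [0.619, -0.0856, 0.1409]
eef_rot: [180.0, -0.0, -88.2]
contact_force: [0.1, -0.3, -2.0]
gripper_width: 0.0118
gripper_force: 8.0
handle tilt 66.917984 736
low -128.0 u range [ -5. 106.] 0.011826792382980301 [ 0.08988496 -0.31858756 -1.99466314]
time_s: 33.25
tcp_pos: [0.6188, -0.1565, 0.1409]
eef_rot: [180.0, -0.0, -88.3]
contact_force: [0.2, 0.0, -1.7]
gripper_width: 0.0122
gripper_force: 8.0
low -131.0 u range [-12.  38.] 0.012182477846268242 [ 0.15130475  0.00754379 -1.67020557]
```

```bash
python3 -m handwheel '[[1,0,-1,0,0],[1,0,-2,0,0],[1,0,-3,-0.2,0],[1,0,-4,-0.5,0],[1,0,-5,-0.8,0],[1,0,-5.8,-1,0],[1,0,-6,-1,0],[1,0,-6,-1,0]]' 8
python3 - <<'E'
from h import *
p,d=imaging.capture('scene'); a=cv2.resize(p[130:280,220:370],None,fx=2.6,fy=2.6)
p,d,W,s=wrist(); b=p[0:260,160:480]
b=cv2.resize(b,(480,390)); save('mid',np.hstack([a,b])); print(s['contact_force'])
E
```

```text
time_s: 34.3
tcp_pos: [0.6186, -0.2156, 0.1307]
eef_rot: [179.9, 0.0, -88.2]
contact_force: [-0.1, 1.2, -3.3]
gripper_width: 0.0122
gripper_force: 8.0
[ 0.1512342   2.18610922 -2.24775494]
```

View pics/mid.png

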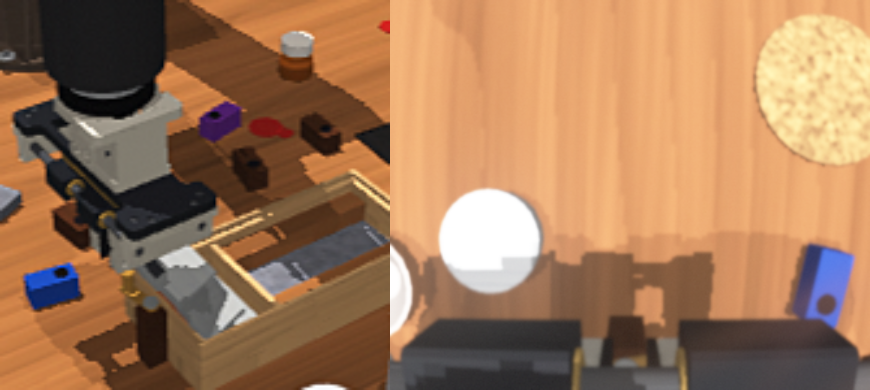

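```bash
python3 -m handwheel '[[1,0,-0.7,0,0],[1,0,-1.4,0,0],[1,0,-2,0,0],[1,0,-2,0,0],[1,0,-1.5,0.3,0],[1,0,-2,0,0],[1,0,-1.5,0.3,0],[1,0,-2,0,0]]' 8
python3 -m handwheel '[[1,0,0,0,0],[1,0,0.5,1,0],[1,0,0,0.5,0],[1,0,0.5,1.5,0],[1,0,1,3,0],[1,0,1.5,5,0],[1,0,2,8,0],[1,0,2,9,0]]' 40
python3 - <<'E'
from h import *
p,d=imaging.capture('scene'); a=cv2.resize(p[130:280,220:370],None,fx=2.6,fy=2.6)
p,d,W,s=wrist(); b=p[0:260,160:480]
p,d=imaging.capture('top'); c=cv2.resize(p[120:220,250:420],None,fx=2.4,fy=2.4)
a=a[:390];c=cv2.copyMakeBorder(c,0,390-c.shape[0],0,0,cv2.BORDER_CONSTANT)
save('mid2',np.hstack([a,c])); print(s['contact_force'],s['tcp_pos'])
for o in finder.cut_out('top','stone0'): print(round(o['p'],2),o['pixel'])
E
```

```text
time_s: 35.4
tcp_pos: [0.6194, -0.2352, 0.1317]
eef_rot: [-179.9, -0.0, -88.2]
contact_force: [0.4, 0.4, -0.4]
gripper_width: 0.0119
gripper_force: 8.0
time_s: 36.4
tcp_pos: [0.6202, -0.2154, 0.2244]
eef_rot: [-179.7, -0.1, -88.2]
contact_force: [0.3, -0.0, -2.1]
gripper_width: 0.0116
gripper_force: 40.0
[ 1.25050746  0.49218369 -0.02240601] [ 0.62013728 -0.21555301  0.22452292]
```

View pics/mid2.png

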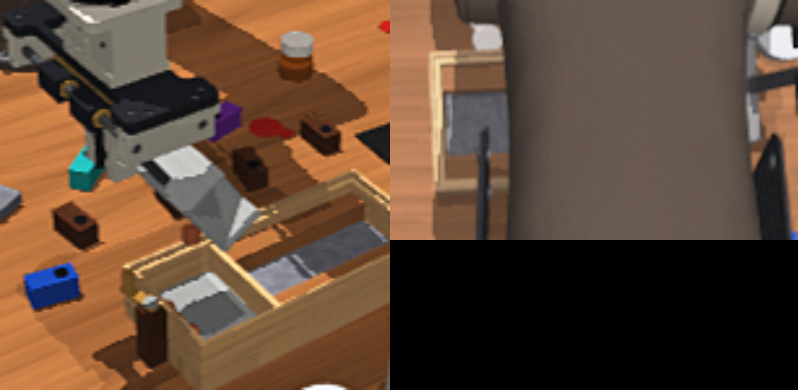

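```bash
python3 -m handwheel '[[1,0,1,0,0],[1,0,3,0,0],[1,0,5.5,0,0],[1,0,8,0,0],[1,0,10,0,0],[1,0,11,0,0],[1,0,11,0,0]]' 40
python3 - <<'E'
from h import *
p,d,W,s=wrist(); np.savez('wl.npz',p=p,d=d,W=W)
hsv=cv2.cvtColor(p,cv2.COLOR_RGB2HSV)
q=imaging.capture('scene')[0]
for o in finder.cut_out('scene','stone0'): print('sc',round(o['p'],2),o['pixel'],o['region'].sum())
for o in finder.cut_out('wrist','stone0'): 
    m=o['region']&(d>0); print(round(o['p'],2),o['pixel'],m.sum(),np.round(np.median(W[m],0),3))
save('v1',np.hstack([cv2.resize(p[0:250,180:480],(400,333)),cv2.resize(q[170:270,230:350],(400,333))]))
E
```

```text
time_s: 37.48
tcp_pos: [0.619, -0.1048, 0.2211]
eef_rot: [180.0, -0.0, -88.2]
contact_force: [-0.3, -0.6, -1.1]
gripper_width: 0.0117
gripper_force: 40.0
sc 0.62 [272.5, 239.1] 120
sc 0.4 [298.5, 236.0] 44
0.61 [290.2, 164.7] 144 [ 0.651 -0.121  0.037]
0.58 [307.0, 133.5] 135 [ 0.636 -0.155  0.035]
0.56 [350.8, 176.9] 147 [ 0.581 -0.104  0.035]
0.52 [323.3, 130.3] 159 [ 0.617 -0.157  0.037]
0.5 [340.9, 132.5] 152 [ 0.599 -0.157  0.035]
0.41 [427.3, 8.8] 1536 [ 0.49  -0.322  0.004]
```

View pics/v1.png

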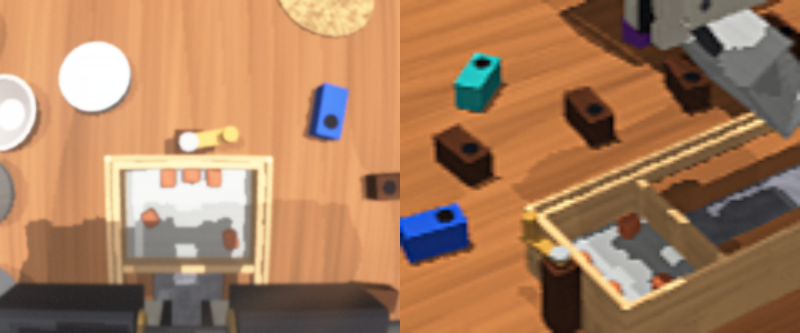

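```bash
python3 -m handwheel '[[1,0,-3,1,5],[1,-1,-8,1,15],[1,-2,-13,1,25],[1,-4,-18,1,35],[1,-5,-22,1,45],[1,-6.2,-26,1,55],[1,-6.2,-27.5,1,65],[1,-6.2,-27.5,1,66.5]]' 40
python3 -m handwheel '[[1,0,0,0,0],[1,0,0,0,0],[1,0,0,0,0],[1,0,0,0,0]]' 6
cat > side.py <<'E'
from h import *
# dish tilt from scene camera points near the pivot frame
def go():
    for n in ('scene','top'):
        s=get_state(); p,d=imaging.capture(n);W=world(n,d); a=np.radians(s['eef_rot'][2]); ex=np.array([np.cos(a),np.sin(a)]);ey=np.array([-ex[1],ex[0]])
        Q=W[...,:2]-s['tcp_pos'][:2];u=Q@ex;v=Q@ey;z=W[...,2]-s['tcp_pos'][2]-.019
        m=(d>0)&(abs(v)<.05)&(z<-.03)&(abs(u)<.16)&(W[...,2]>.012)
        print(n,m.sum())
        for k in range(-140,-30,12):
            q=m&(abs(z*1e3-k)<6)
            if q.sum()>8: print(k,np.round(np.percentile(u[q],[3,50,97])*1000),end='; ')
        print()
go(); print(get_state()['tcp_pos'])
E
python3 side.py; python3 tilt2.py
```

```text
time_s: 38.67
tcp_pos: [0.5562, -0.3825, 0.2306]
eef_rot: [180.0, 0.0, -21.8]
contact_force: [-0.0, 0.5, -2.3]
gripper_width: 0.0115
gripper_force: 40.0
time_s: 39.17
tcp_pos: [0.5571, -0.3801, 0.2312]
eef_rot: [-180.0, -0.0, -21.7]
contact_force: [0.2, -0.3, -2.4]
gripper_width: 0.012
gripper_force: 6.0
scene 1717
-128 [-51. -24.  -8.]; -116 [-51. -39.  -8.]; -104 [-50. -34.  -5.]; -92 [-37. -17.  -4.]; -80 [-22. -10.  -2.]; -68 [-37. -11.  -1.]; -56 [-47. -32.  -5.]; -44 [-10.  -6.  -4.]; -32 [-8. -6. -2.]; 
top 0

[ 0.55703768 -0.38032565  0.23111964]
low -133.0 u range [-23.  -2.] 0.011773688645510398 [-0.70340817 -0.13620287 -1.85614617]
```

```bash
python3 -m handwheel '[[1,1.2,-0.5,-3,0],[1,1.2,-0.5,-6,0],[1,1.2,-0.5,-9,0],[1,1.2,-0.5,-11,0],[1,1.2,-0.5,-12,0],[1,1.2,-0.5,-12.4,0],[1,1.2,-0.5,-12.4,0]]' 6
python3 -m handwheel '[[1,-0.6,0.25,0.1,0],[1,-1.2,0.5,0.2,0],[1,-2.3,0.9,0.4,0],[1,-3.4,1.35,0.6,0],[1,-4.55,1.8,0.7,0],[1,-5.5,2.2,0.6,0],[1,-6.5,2.6,0.5,0],[1,-7.5,3,0.3,0]]' 6
python3 side.py; python3 tilt2.py
```

```text
time_s: 40.2
tcp_pos: [0.5711, -0.3865, 0.1094]
eef_rot: [180.0, -0.3, -21.7]
contact_force: [1.9, 0.6, 4.7]
gripper_width: 0.0122
gripper_force: 6.0
time_s: 41.2
tcp_pos: [0.493, -0.3553, 0.1097]
eef_rot: [180.0, 0.0, -21.7]
contact_force: [0.6, -0.6, 0.8]
gripper_width: 0.0119
gripper_force: 6.0
scene 1423
-116 [21. 31. 46.]; -104 [15. 45. 67.]; -92 [ 8. 23. 62.]; -80 [ 2. 18. 55.]; -68 [-7. 24. 51.]; -56 [-3. 21. 44.]; -44 [18. 31. 37.]; -32 [18. 23. 27.]; 
top 0

[ 0.49212694 -0.35490981  0.10950433]
handle tilt 60.896175 918
low -129.0 u range [ -1. 148.] 0.012054815700436674 [0.010518   0.80697529 1.55712041]
```

```bash
python3 -m handwheel '[[1,-1.5,0.6,-0.4,0],[1,-3,1.2,-0.95,0],[1,-4.3,1.75,-2,0],[1,-5.6,2.25,-3.1,0],[1,-6.6,2.65,-4.4,0],[1,-7.5,3,-5.8,0],[1,-8.2,3.3,-7.3,0],[1,-8.8,3.55,-8.8,0]]' 6
python3 -m handwheel '[[1,0,0,0,0],[1,0,0,-0.1,0]]' 6
python3 tilt2.py;python3 tilt.py
```

```text
time_s: 42.35
tcp_pos: [0.4055, -0.32, 0.0213]
eef_rot: [180.0, 0.0, -21.7]
contact_force: [-4.4, 1.2, 6.4]
gripper_width: 0.0118
gripper_force: 6.0
time_s: 42.6
tcp_pos: [0.4057, -0.3201, 0.0211]
eef_rot: [180.0, 0.1, -21.7]
contact_force: [-4.4, 0.9, 1.5]
gripper_width: 0.0123
gripper_force: 6.0
handle tilt 53.355793 2115
low -41.0 u range [ 18. 138.] 0.012344082751374824 [-4.37121181  0.85118428  1.5489494 ]
[ 0.40567552 -0.32010205  0.02116583] [-2.73318253  0.3792708   1.5956343 ] 0.011719155862674153
-40 [-40. -40. -39.] 19; -24 [3. 4. 5.] 50; -16 [4. 5. 5.] 318; -8 [ 4.  5. 28.] 344; 0 [-40.  28.  29.] 437; 8 [-40. -11.  28.] 1336; 16 [-40. -39.   5.] 1849; 24 [-40. -39.   6.] 1812; 32 [-40. -39.   6.] 1862; 40 [-40. -39.   6.] 1175; 48 [-28.   6.  11.] 3192; 56 [-32. -19.   4.] 2780; 64 [-32. -20.   5.] 2878; 72 [-32. -18.   5.] 2825; 80 [-32. -19.   5.] 2882; 88 [-32. -19.   5.] 2815; 96 [-32. -19.   5.] 2782; 104 [-31. -19.   5.] 2727; 112 [-31.  -6.  12.] 6079; 120 [10. 11. 13.] 659; 136 [-40. -36. -35.] 366; 144 [-42. -40. -39.] 57;
```

```bash
python3 -m handwheel '[[0.5,0,0,0,0],[0.5,0,0,0,0],[0.5,0,0,0,0],[0.5,0,0,6,0],[0.5,0,0,12,0],[0.5,0,0,14,0],[0.5,0,0,14,0]]' 6
python3 - <<'E'
from h import *
p,d,W,s=wrist(); save('v2',p[0:260,150:500])
a=np.radians(-21.7);ex=np.array([np.cos(a),np.sin(a)]);ey=np.array([-ex[1],ex[0]])
Q=W[...,:2]-[.4915,-.354];u=Q@ex;v=Q@ey
r=(d>0)&(abs(u)<.06)&(abs(v)<.07)&(W[...,2]>.044)&(W[...,2]<.058)&(abs(v)>.012)
print('rim u',np.percentile(u[r],[.5,99.5])*1000,'v',np.percentile(v[r],[.5,99.5])*1000)
for U in(-33,0,33): 
  q=r&(abs(u*1000-U)<10); print(U,np.percentile(W[q][:,2],[50,95]))
f=(d>0)&(abs(u)<.025)&(abs(v)<.012);print('floor',np.percentile(W[f][:,2],[5,50,95]))
hs=cv2.cvtColor(p,cv2.COLOR_RGB2HSV);
for n in('wrist',):
  for o in finder.cut_out(n,'coaster')[:2]:
    m=o['region']&(d>0); print(o['p'],np.percentile(u[m],[1,99])*1000,np.percentile(v[m],[1,99])*1000,np.median(W[m][:,2]))
E
```

```text
time_s: 43.58
tcp_pos: [0.4071, -0.3205, 0.1632]
eef_rot: [-180.0, -0.3, -21.7]
contact_force: [0.2, 0.8, 0.1]
gripper_width: 0.044
gripper_force: 0.0
rim u [-43.64697756  26.08356405] v [-45.38876756  45.10335005]
-33 [0.05022909 0.05173326]
0 [0.04915115 0.05166751]
33 [0.05039738 0.0516288 ]
floor [0.00752882 0.00882843 0.04997551]
0.79 [-48.93719967  50.98057112] [-30.96056782  53.59969539] 0.0046759917394065265
0.7 [-103.94247101  105.65472202] [187.00945479 462.63780697] 0.03936390785480896
```

View pics/v2.png

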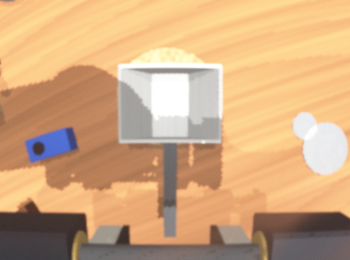

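```bash
python3 -m handwheel '[[0.5,0,0,-6,0],[0.5,0,0,-12,0],[0.5,0,0,-14.2,0],[0.5,0,0,-14.2,0],[1,0,0,-14.2,0],[1,0,0,-14.2,0],[1,0,0,-14.2,0],[1,0,0,-14.2,0]]' 60
python3 -m handwheel '[[1,0,0,0.3,0],[1,0.4,-0.15,0.3,0],[1,0.85,-0.33,0.3,0],[1,0.85,-0.33,0,0],[1,0.85,-0.33,-0.05,0],[0.5,0.85,-0.33,-0.05,0],[0.5,0.85,-0.33,-0.05,0],[0.5,0.85,-0.33,-0.05,0]]' 60
python3 -m handwheel '[[0.5,0,0,6,0],[0.5,0,0,12,0],[0.5,0,0,15,0],[0.5,0,0,15,0]]'
python3 - <<'E'
from h import *
p,d,W,s=wrist()
a=np.radians(-21.7);ex=np.array([np.cos(a),np.sin(a)]);ey=np.array([-ex[1],ex[0]])
Q=W[...,:2]-[.4915,-.354];u=Q@ex;v=Q@ey
r=(d>0)&(abs(u)<.06)&(abs(v)<.07)&(W[...,2]>.044)&(W[...,2]<.058)&(abs(v)>.012)
print('rim u',np.percentile(u[r],[.5,99.5])*1000,'v',np.percentile(v[r],[.5,99.5])*1000)
for U in(-30,30): 
  q=r&(abs(u*1000-U)<8); print(U,np.percentile(W[q][:,2],[50,95]))
# any stone elsewhere, blanks
p,d=imaging.capture('top');W=world('top',d);save('top3',p)
for P,c in comps(W,d,.018,.034,.25,.56,-.25,.25,60): print(c,rect(P),len(P))
E
```

```text
time_s: 44.68
tcp_pos: [0.4063, -0.3202, 0.0198]
eef_rot: [-180.0, -0.1, -21.7]
contact_force: [-0.5, 0.4, 2.0]
gripper_width: 0.011
gripper_force: 60.0
time_s: 45.68
tcp_pos: [0.4144, -0.3234, 0.0185]
eef_rot: [180.0, 0.0, -21.7]
contact_force: [0.3, 0.6, 0.2]
gripper_width: 0.0358
gripper_force: 0.0
time_s: 46.18
tcp_pos: [0.4159, -0.324, 0.1714]
eef_rot: [-180.0, -0.3, -21.7]
contact_force: [0.2, -0.5, -0.4]
gripper_width: 0.0433
gripper_force: 0.0
rim u [-33.70848533  35.34399171] v [-45.52260904  45.53282178]
-30 [0.05025931 0.05187867]
30 [0.04995128 0.05167771]
[293. 248.] [435.6  47.5  47.9  23.8 -10.9] 222
[247. 255.] [421.5 152.5  46.4  23.3  -0. ] 231
[317. 259.] [410.   -6.9  47.6  24.1  -8.4] 224
[359. 289.] [ 340.3 -101.8   47.8   24.6  -49.8] 231
[283. 291.] [338.5  71.5  48.   24.6 -73.8] 236
```

```bash
python3 -m handwheel '[[0.4,0,4,-1,10],[0.4,0,9,-2,20],[0.4,0,14,-2,28],[0.4,-2,17,-2,28],[0.4,-2,17,-2,28],[0.4,-2,17,-2,28]]'
cat > bl.py <<'E'
from h import *
import sys
x0,y0=map(float,sys.argv[1:3])
p,d,W,s=wrist(); print('tcp',np.round(s['tcp_pos'],4),np.round(s['eef_rot'][2],1))
for P,c in comps(W,d,.021,.031,x0/1e3-.06,x0/1e3+.06,y0/1e3-.06,y0/1e3+.06,200): print(c,rect(P),len(P),np.median(P[:,2]).round(4))
E
python3 bl.py 424 -152
python3 - <<'E'
from h import *
z=np.load('top1.npz');p,d=z['p'],z['d'];W=world('top',d)
c=np.array([616.3,-36])/1e3;a=np.radians(1.8);bx=np.array([np.cos(a),np.sin(a)]);by=np.array([-bx[1],bx[0]])
Q=W[...,:2]-c;u=Q@bx*1e3;v=Q@by*1e3;Z=W[...,2]*1e3
ok=(d>0)
f=ok&(abs(Z-20)<5)&(abs(u)<25)&(v>-40)&(v<140);print('floor v',np.percentile(v[f],[.5,99.5]))
t=ok&(Z>50)&(Z<66)&(abs(u)<45)&(v>100)&(v<150);print('end wall v',np.percentile(v[t],[.5,99.5]))
f=ok&(abs(Z-20)<5)&(v>0)&(v<90);print('floor u',np.percentile(u[f],[.5,99.5]))
f=ok&(abs(Z-42)<5)&(v>0)&(v<90)&(abs(u)<53);print('rails u',np.percentile(u[f&(u<0)],[2,98]),np.percentile(u[f&(u>0)],[2,98]))
t=ok&(Z>50)&(Z<66)&(abs(u)<80)&(v>0)&(v<90);print('side walls u',np.percentile(u[t&(u<0)],[1,99]),np.percentile(u[t&(u>0)],[1,99]))
E
```

```text
time_s: 47.02
tcp_pos: [0.3944, -0.1534, 0.148]
eef_rot: [180.0, 0.1, 6.3]
contact_force: [0.1, -0.7, 0.2]
gripper_width: 0.0525
gripper_force: 0.0
tcp [ 0.3944 -0.1534  0.148 ] 6.3
[330. 161.] [ 422.9 -159.6   47.6   24.3    8.3] 1323 0.0267
floor v [-39.02339165 127.60503239]
end wall v [128.05560195 138.08701307]
floor u [-520.14212468  184.99842188]
rails u [-52.56115798 -31.23524326] [31.15537567 52.4747444 ]
side walls u [-64.84944433 -54.88026055] [54.78261196 65.14576736]
```

```bash
python3 -m handwheel '[[0.4,2.85,-0.62,-4,2],[0.4,2.85,-0.62,-9,2],[0.4,2.85,-0.62,-13,2],[0.4,2.85,-0.62,-14.4,2],[0.4,2.85,-0.62,-14.4,2],[1,2.85,-0.62,-14.4,2],[1,2.85,-0.62,-14.4,2],[1,2.85,-0.62,-14.4,2]]' 20
python3 -m handwheel '[[1,0,0,3,0],[1,0,0,8,0],[1,4,3.5,10,-6.5],[1,9,8,10,-6.5],[1,14,12.5,10,-6.5],[1,18,16,10,-6.5],[1,19.2,16.85,10,-6.5],[1,19.2,16.85,10,-6.5]]' 20
python3 -m handwheel '[[1,0,0,0,0]]' 20
```

```text
time_s: 48.08
tcp_pos: [0.4235, -0.1596, 0.0053]
eef_rot: [180.0, -0.1, 8.3]
contact_force: [0.3, 0.6, 0.2]
gripper_width: 0.0277
gripper_force: 0.0
time_s: 49.08
tcp_pos: [0.615, 0.0096, 0.1042]
eef_rot: [180.0, 0.0, 1.8]
contact_force: [-1.5, -0.4, -0.8]
gripper_width: 0.0236
gripper_force: 20.0
time_s: 49.2
tcp_pos: [0.6138, 0.0082, 0.1046]
eef_rot: [-180.0, 0.0, 1.7]
contact_force: [-0.4, 0.2, -0.5]
gripper_width: 0.0238
gripper_force: 20.0
```

```bash
cat > held.py <<'E'
from h import *
p,d,W,s=wrist(); a=np.radians(s['eef_rot'][2]); ex=np.array([np.cos(a),np.sin(a)]);ey=np.array([-ex[1],ex[0]])
Q=W[...,:2]-s['tcp_pos'][:2];u=Q@ex*1e3;v=Q@ey*1e3;z=(W[...,2]-s['tcp_pos'][2])*1e3
m=(d>0)&(abs(v)<9)&(u>11)&(u<30)&(abs(z)<32)
print(np.round(s['tcp_pos'],4),m.sum(),np.percentile(z[m],[5,25,50,75,95]).round(1),'umax',np.percentile(u[m&(z>np.percentile(z[m],60)-3)],98))
E
python3 held.py
```

```text
[0.6138 0.0082 0.1046] 1429 [-6.4  9.  12.6 13.2 13.9] umax 25.591992254188007
```

```bash
python3 -m handwheel '[[1,0.1,0,-3,0],[1,0.1,0,-5.5,0],[1,0.1,0,-7,0],[1,0.1,0,-7.15,0],[1,0.1,0,-7.2,0],[0.6,0.1,0,-7.2,0],[0.6,0.1,0,-7.2,0],[0.6,0.1,0,-7.2,0]]' 20
python3 -m handwheel '[[0.6,0,0,3,0],[0.6,0,0,6,0],[1,0,-4,6,0],[1,0.1,-4.6,6,0],[1,0.1,-4.6,6,0]]' 20
python3 - <<'E'
from h import *
p,d,W,s=wrist(); print(s['tcp_pos'],s['gripper_width'])
c=np.array([616.3,-36])/1e3;a=np.radians(1.8);bx=np.array([np.cos(a),np.sin(a)]);by=np.array([-bx[1],bx[0]])
Q=W[...,:2]-c;u=Q@bx*1e3;v=Q@by*1e3;Z=W[...,2]*1e3
m=(d>0)&(Z>43)&(Z<51)&(abs(u)<29)&(v>-35)&(v<125); print(m.sum(),np.percentile(u[m],[1,99]),np.percentile(v[m],[1,99]),np.median(Z[m]))
for n in ('scene',):
    p,d=imaging.capture(n);W=world(n,d);Q=W[...,:2]-c;u=Q@bx*1e3;v=Q@by*1e3;Z=W[...,2]*1e3
    m=(d>0)&(Z>41)&(Z<51)&(abs(u)<29)&(v>-35)&(v<125); print(n,m.sum(),np.percentile(u[m],[3,97]),np.percentile(v[m],[3,97]),np.median(Z[m]))
E
```

```text
time_s: 50.25
tcp_pos: [0.6161, 0.009, 0.0328]
eef_rot: [-180.0, -0.0, 1.8]
contact_force: [0.8, 0.9, -0.4]
gripper_width: 0.0344
gripper_force: 0.0
time_s: 50.88
tcp_pos: [0.6168, -0.0374, 0.0924]
eef_rot: [-180.0, 0.0, 1.7]
contact_force: [-0.5, -0.3, -0.3]
gripper_width: 0.0107
gripper_force: 0.0
[ 0.61679675 -0.03742364  0.09237365] 0.01066163025145498
1118 [ 4.31516051 26.76307397] [32.13315989 55.75396165] 46.77586760323925
scene 143 [-19.93740108  25.91902395] [ 30.47545925 123.79224072] 45.77076006735146
```

```bash
python3 -m handwheel '[[1,0,0,-4,0],[1,0,0,-6.6,0],[1,0,0,-6.6,0],[1,0,2,-6.6,0],[1,-0.1,4,-6.6,0],[1,-0.2,6,-6.6,0],[1,-0.25,7.6,-6.6,0],[1,-0.25,7.9,-6.6,0]]' 20
python3 -m handwheel '[[1,0,0.2,0,0],[1,0,0.4,0,0],[1,0,0.4,0,0]]' 20
```

```text
time_s: 51.98
tcp_pos: [0.6147, 0.0434, 0.027]
eef_rot: [180.0, -0.0, 1.9]
contact_force: [0.7, -2.4, 1.9]
gripper_width: 0.0002
gripper_force: 1.3
time_s: 52.35
tcp_pos: [0.6145, 0.0455, 0.0265]
eef_rot: [-180.0, -0.0, 1.7]
contact_force: [-0.2, -1.4, 0.5]
gripper_width: 0.0004
gripper_force: 0.8
```

```bash
python3 -m handwheel '[[1,0,0.2,0,0],[1,0,0.2,0,0]]' 20 | grep -E 'tcp|contact'
python3 -m handwheel '[[1,0,0.2,0,0],[1,0,0.2,0,0]]' 20| grep -E 'tcp|contact'
python3 -m handwheel '[[1,0,0.2,0,0],[1,0,0.2,0,0]]' 20| grep -E 'tcp|contact'
```

```text
tcp_pos: [0.6144, 0.0478, 0.0265]
contact_force: [0.1, -1.5, 2.3]
tcp_pos: [0.6144, 0.0501, 0.0265]
contact_force: [-0.6, -1.3, 2.8]
tcp_pos: [0.6144, 0.0517, 0.0265]
contact_force: [-0.1, -3.6, 1.8]
```

```bash
python3 -m handwheel '[[1,0,0.15,0,0],[1,0,0.15,0,0]]' 20 | grep -E 'tcp|contact'
python3 -m handwheel '[[1,0,0.1,0,0],[1,0,0.1,0,0]]' 20| grep -E 'tcp|contact'
```

```text
tcp_pos: [0.6143, 0.0518, 0.0266]
contact_force: [3.0, -10.9, 1.0]
tcp_pos: [0.6143, 0.0519, 0.0266]
contact_force: [3.3, -16.0, 2.5]
```

```bash
python3 -m handwheel '[[1,0,-0.6,0,0],[0.9,0,-1,1,0],[0.7,0,-1,6,0],[0.4,0,-1,11,0],[0.4,-5,-2,13,-4],[0.4,-11,-4,13.5,-10],[0.4,-17,-6,13.5,-10],[0.4,-20.4,-6.05,13.5,-10]]' 20
python3 -m handwheel '[[0.4,0,0,0,0]]'
python3 bl.py 410 -7
```

```text
time_s: 54.6
tcp_pos: [0.4079, -0.0068, 0.1621]
eef_rot: [-179.9, -0.0, -8.3]
contact_force: [0.6, -0.1, 0.5]
gripper_width: 0.052
gripper_force: 0.0
time_s: 54.72
tcp_pos: [0.4084, -0.0061, 0.1626]
eef_rot: [-179.9, -0.1, -8.2]
contact_force: [0.5, 1.5, 0.8]
gripper_width: 0.0525
gripper_force: 0.0
tcp [ 0.4084 -0.0061  0.1626] -8.2
[265. 167.] [434.8  45.3  48.   22.7  -9.2] 915 0.0267
[321. 186.] [409.4  -7.2  47.6  22.9  -8.2] 1142 0.0267
```

```bash
python3 -m handwheel '[[0.45,0.1,-0.1,-6,0],[0.45,0.1,-0.1,-11,0],[0.45,0.1,-0.1,-15,0],[0.45,0.1,-0.1,-15.85,0],[1,0.1,-0.1,-15.85,0],[1,0.1,-0.1,-15.85,0],[1,0.1,-0.1,-15.85,0],[1,0.1,-0.1,-15.85,0]]' 20
python3 -m handwheel '[[1,0,0,0,0],[1,0,0,5,0],[1,2,0.3,10,5],[1,7,1,10,10],[1,12,1.6,10,10],[1,17,2.2,10,10],[1,20.5,2.6,10,10],[1,20.5,2.6,10,10]]' 20
python3 -m handwheel '[[1,0,0,0,0]]' 20; python3 held.py
```

```text
time_s: 55.78
tcp_pos: [0.4125, -0.0066, 0.0043]
eef_rot: [-179.9, -0.1, -8.2]
contact_force: [-0.8, 1.1, 8.3]
gripper_width: 0.0237
gripper_force: 20.0
time_s: 56.78
tcp_pos: [0.6183, 0.0191, 0.1028]
eef_rot: [180.0, -0.0, 1.7]
contact_force: [-0.3, -0.2, -1.7]
gripper_width: 0.0241
gripper_force: 20.0
time_s: 56.9
tcp_pos: [0.6156, 0.0187, 0.103]
eef_rot: [-180.0, 0.0, 1.8]
contact_force: [-0.7, -0.6, -0.7]
gripper_width: 0.0236
gripper_force: 20.0
[0.6156 0.0187 0.103 ] 1275 [-0.1 13.6 21.7 22.4 23.1] umax 21.15269362447927
```

```bash
python3 -m handwheel '[[1,0.1,0,-3,0],[1,0.1,0,-5.5,0],[1,0.1,0,-7.5,0],[1,0.1,0,-7.85,0],[1,0.1,0,-7.9,0],[0.6,0.1,0,-7.9,0],[0.6,0.1,0,-7.9,0],[0.6,0.1,0,-7.9,0]]' 20
python3 -m handwheel '[[0.6,0,0,4,0],[0.6,0,0,7,0],[1,0,-4,7,0],[1,0,-4.6,7,0],[1,0,-4.6,7,0],[1,0,-4.6,4,0],[1,0,-4.6,0.2,0],[1,0,-4.6,0.2,0]]' 20
python3 -m handwheel '[[1,0,1,0,0],[1,0,2,0,0],[1,-0.1,3,0,0],[1,-0.15,4,0,0],[1,-0.15,4.8,0,0],[1,-0.15,5.2,0,0],[1,-0.15,5.3,0,0]]' 20
python3 -m handwheel '[[1,0,0.15,0,0],[1,0,0.15,0,0]]' 20| grep -E 'tcp|contact'
python3 -m handwheel '[[1,0,0.15,0,0],[1,0,0.15,0,0]]' 20| grep -E 'tcp|contact'
```

```text
time_s: 57.95
tcp_pos: [0.6176, 0.019, 0.0244]
eef_rot: [-180.0, -0.0, 1.8]
contact_force: [0.4, -1.1, -0.1]
gripper_width: 0.0349
gripper_force: 0.0
time_s: 58.95
tcp_pos: [0.6157, -0.0267, 0.0235]
eef_rot: [179.9, 0.3, 1.8]
contact_force: [0.1, -0.1, 0.3]
gripper_width: 0.0006
gripper_force: 0.0
time_s: 59.82
tcp_pos: [0.616, 0.0261, 0.0261]
eef_rot: [180.0, 0.0, 1.8]
contact_force: [-0.5, -0.5, 1.4]
gripper_width: 0.0007
gripper_force: 0.6
tcp_pos: [0.6159, 0.0273, 0.0259]
contact_force: [0.9, -1.1, 1.0]
tcp_pos: [0.6157, 0.0277, 0.026]
contact_force: [-0.3, -6.1, 1.9]
```

```bash
python3 -m handwheel '[[1,0,0.1,0,0],[1,0,0.1,0,0],[1,0,-0.8,0,0],[0.8,0,-1,2,0],[0.5,0,-1,8,0],[0.45,-5,0,13,-4],[0.45,-11,1.6,13.5,-10],[0.45,-17,1.6,13.5,-11]]' 20
python3 -m handwheel '[[0.45,-1.2,0,0,0],[0.45,-1.2,0,0,0],[0.45,-1.2,0,0,0]]'
python3 bl.py 435 45
```

```text
time_s: 61.32
tcp_pos: [0.4491, 0.0456, 0.1617]
eef_rot: [-179.9, -0.1, -9.3]
contact_force: [-0.1, 1.5, 1.9]
gripper_width: 0.0441
gripper_force: 0.0
time_s: 61.7
tcp_pos: [0.4392, 0.0452, 0.1611]
eef_rot: [-180.0, -0.0, -9.2]
contact_force: [0.2, 0.5, 0.1]
gripper_width: 0.048
gripper_force: 0.0
tcp [0.4392 0.0452 0.1611] -9.2
[318. 192.] [435.4  47.1  47.3  24.6 -11.3] 1150 0.0267
```

```bash
python3 -m handwheel '[[0.45,-0.35,0.2,-6,-1.7],[0.45,-0.35,0.2,-11,-1.7],[0.45,-0.35,0.2,-15,-1.7],[0.45,-0.35,0.2,-15.7,-1.7],[1,-0.35,0.2,-15.7,-1.7],[1,-0.35,0.2,-15.7,-1.7],[1,-0.35,0.2,-15.7,-1.7],[1,-0.35,0.2,-15.7,-1.7]]' 20
python3 -m handwheel '[[1,0,0,0,0],[1,0,0,5,0],[1,2,-0.5,10,5],[1,7,-2,10,12.7],[1,12,-3.5,10,12.7],[1,16,-4.5,10,12.7],[1,18,-4.8,10,12.7],[1,18,-4.8,10,12.7]]' 20
python3 -m handwheel '[[1,0,0,0,0]]' 20; python3 held.py
```

```text
time_s: 62.75
tcp_pos: [0.4355, 0.0473, 0.0052]
eef_rot: [-179.9, -0.1, -10.9]
contact_force: [-0.9, -0.1, 8.0]
gripper_width: 0.0238
gripper_force: 20.0
time_s: 63.75
tcp_pos: [0.6153, -0.0016, 0.1038]
eef_rot: [-180.0, -0.0, 1.7]
contact_force: [-0.3, 0.3, -0.5]
gripper_width: 0.0239
gripper_force: 20.0
time_s: 63.88
tcp_pos: [0.6136, -0.0012, 0.104]
eef_rot: [-180.0, 0.0, 1.8]
contact_force: [-0.3, 1.4, -0.6]
gripper_width: 0.0236
gripper_force: 20.0
[ 0.6136 -0.0012  0.104 ] 1446 [ 0.7 16.5 21.  21.6 22.4] umax 23.71456495415378
```

```bash
python3 -m handwheel '[[1,0.1,0,-3,0],[1,0.1,0,-5.5,0],[1,0.1,0,-7.5,0],[1,0.1,0,-7.85,0],[1,0.1,0,-7.9,0],[0.6,0.1,0,-7.9,0],[0.6,0.1,0,-7.9,0],[0.6,0.1,0,-7.9,0]]' 20
python3 -m handwheel '[[0.6,0,0,4,0],[0.6,0,0,7,0],[1,0,-4,7,0],[1,0,-4.3,7,0],[1,0,-4.3,7,0],[1,0,-4.3,4,0],[1,0,-4.3,0.2,0],[1,0,-4.3,0.2,0]]' 20
python3 -m handwheel '[[1,0,1,0,0],[1,0,2,0,0],[1,-0.1,3,0,0],[1,-0.1,4,0,0],[1,-0.1,4.5,0,0],[1,-0.1,4.6,0,0]]' 20
python3 -m handwheel '[[1,0,0.15,0,0],[1,0,0.15,0,0]]' 20| grep -E 'tcp|contact'
python3 -m handwheel '[[1,0,0.15,0,0],[1,0,0.15,0,0]]' 20| grep -E 'tcp|contact'
```

```text
time_s: 64.92
tcp_pos: [0.6157, -0.0011, 0.0253]
eef_rot: [-180.0, -0.0, 1.8]
contact_force: [0.5, 0.1, 0.4]
gripper_width: 0.0349
gripper_force: 0.0
time_s: 65.92
tcp_pos: [0.6131, -0.044, 0.0241]
eef_rot: [179.9, 0.4, 1.8]
contact_force: [0.1, 0.0, -0.6]
gripper_width: 0.0006
gripper_force: 0.0
time_s: 66.68
tcp_pos: [0.6147, 0.0022, 0.0272]
eef_rot: [180.0, -0.0, 1.8]
contact_force: [-0.1, -2.9, 2.7]
gripper_width: 0.0006
gripper_force: 1.2
tcp_pos: [0.6146, 0.0031, 0.027]
contact_force: [-0.5, -1.6, 1.5]
tcp_pos: [0.6145, 0.0038, 0.027]
contact_force: [0.7, -7.1, 2.5]
```

```bash
python3 -m handwheel '[[1,0,0.1,0,0],[1,0,-0.8,0,0],[0.8,0,-1,2,0],[0.5,0,-1,8,0],[0.45,-4,3,13,0],[0.45,-9,8,13.5,-2],[0.45,-14,12,13.5,-2],[0.45,-19,14.8,13.5,-2]]' 20
python3 -m handwheel '[[0.45,0,0,0,0],[0.45,0,0,0,0]]'
python3 bl.py 422 152
```

```text
time_s: 68.18
tcp_pos: [0.4357, 0.1462, 0.1619]
eef_rot: [-179.9, -0.0, -0.2]
contact_force: [-0.8, 2.7, 1.3]
gripper_width: 0.0472
gripper_force: 0.0
time_s: 68.42
tcp_pos: [0.4372, 0.1454, 0.1621]
eef_rot: [-180.0, -0.0, -0.1]
contact_force: [0.3, 0.2, -0.3]
gripper_width: 0.0483
gripper_force: 0.0
tcp [0.4372 0.1454 0.1621] -0.1
[312. 203.] [421.5 152.3  47.9  22.9  -0.9] 1107 0.0267
```

```bash
python3 -m handwheel '[[0.45,-1.55,0.7,-6,-0.8],[0.45,-1.55,0.7,-11,-0.8],[0.45,-1.55,0.7,-15,-0.8],[0.45,-1.55,0.7,-15.8,-0.8],[1,-1.55,0.7,-15.8,-0.8],[1,-1.55,0.7,-15.8,-0.8],[1,-1.55,0.7,-15.8,-0.8],[1,-1.55,0.7,-15.8,-0.8]]' 20
python3 -m handwheel '[[1,0,0,0,0],[1,0,0,5,0],[1,2,-2,10,2.7],[1,6,-6,10,2.7],[1,10,-10,10,2.7],[1,15,-14,10,2.7],[1,19,-17,10,2.7],[1,19.4,-17.35,10,2.7]]' 20
python3 -m handwheel '[[1,0,0,0,0],[1,0,0,0,0]]' 20; python3 held.py
```

```text
time_s: 69.47
tcp_pos: [0.4225, 0.1526, 0.0051]
eef_rot: [-179.9, -0.1, -1.0]
contact_force: [-0.3, -0.5, 8.1]
gripper_width: 0.0234
gripper_force: 20.0
time_s: 70.47
tcp_pos: [0.6175, -0.0237, 0.1035]
eef_rot: [180.0, -0.0, 1.5]
contact_force: [-0.2, -0.1, -0.8]
gripper_width: 0.0238
gripper_force: 20.0
time_s: 70.72
tcp_pos: [0.6148, -0.0209, 0.1041]
eef_rot: [-180.0, 0.0, 1.7]
contact_force: [-0.4, 0.7, -0.7]
gripper_width: 0.0237
gripper_force: 20.0
[ 0.6148 -0.0209  0.1041] 1366 [ 2.2 16.2 21.1 21.7 22.4] umax 22.766057583674755
```

```bash
python3 -m handwheel '[[1,0.1,0,-3,0],[1,0.1,0,-5.5,0],[1,0.1,0,-7.5,0],[1,0.1,0,-7.85,0],[1,0.1,0,-7.9,0],[0.62,0.1,0,-7.9,0],[0.62,0.1,0,-7.9,0],[0.62,0.1,0,-7.9,0]]' 20
python3 -m handwheel '[[0.62,0,0,4,0],[0.62,0,0,7,0],[1,0,-3,7,0],[1,0,-3.1,7,0],[1,0,-3.1,7,0],[1,0,-3.1,4,0],[1,0,-3.1,0.2,0],[1,0,-3.1,0.2,0]]' 20
python3 -m handwheel '[[1,0,0.7,0,0],[1,0,1.4,0,0],[1,-0.1,2.2,0,0],[1,-0.1,2.8,0,0],[1,-0.1,3.0,0,0],[1,-0.1,3.0,0,0]]' 20
python3 -m handwheel '[[1,0,0.15,0,0],[1,0,0.15,0,0]]' 20| grep -E 'tcp|contact'
python3 -m handwheel '[[1,0,0.15,0,0],[1,0,0.15,0,0]]' 20| grep -E 'tcp|contact'
python3 -m handwheel '[[1,0,0.15,0,0],[1,0,0.15,0,0]]' 20| grep -E 'tcp|contact'
```

```text
time_s: 71.78
tcp_pos: [0.6168, -0.0215, 0.0252]
eef_rot: [-180.0, -0.0, 1.7]
contact_force: [0.1, 0.8, -0.6]
gripper_width: 0.0334
gripper_force: 0.0
time_s: 72.78
tcp_pos: [0.6142, -0.0524, 0.0239]
eef_rot: [180.0, 0.4, 1.7]
contact_force: [0.7, -0.1, 0.8]
gripper_width: 0.0001
gripper_force: 0.0
time_s: 73.53
tcp_pos: [0.6156, -0.0224, 0.0269]
eef_rot: [-180.0, -0.0, 1.7]
contact_force: [0.3, 0.2, -0.4]
gripper_width: 0.0003
gripper_force: 0.1
tcp_pos: [0.6156, -0.0212, 0.0268]
contact_force: [0.7, -0.7, 0.3]
tcp_pos: [0.6155, -0.0202, 0.0268]
contact_force: [0.1, -4.7, -0.4]
tcp_pos: [0.6154, -0.0201, 0.0269]
contact_force: [3.1, -13.1, 0.4]
```

Flush. Back off, lift clear, look down.

```bash
python3 -m handwheel '[[1,0,-0.3,0,0],[1,0,-0.8,0,0],[1,0,-0.8,5,0],[1,0,-0.8,11,0],[0.8,-3,-4,15,0],[0.6,-8,-10,15,0],[0.5,-14,-16,15,0],[0.5,-18,-22,15,0]]'
python3 -m handwheel '[[0.5,0,-6,0,0],[0.5,0,-12,0,0],[0.5,0,-18,0,0],[0.5,0,-24,0,0],[0.5,0,-24,0,0]]'
python3 - <<'E'
from h import *
p,d=imaging.capture('top');W=world('top',d)
save('fin',np.hstack([cv2.resize(p[125:285,80:480],None,fx=2,fy=2)]))
c=np.array([616.3,-36])/1e3;a=np.radians(1.8);bx=np.array([np.cos(a),np.sin(a)]);by=np.array([-bx[1],bx[0]])
Q=W[...,:2]-c;u=Q@bx*1e3;v=Q@by*1e3;Z=W[...,2]*1e3
m=(d>0)&(Z>43)&(Z<51)&(abs(u)<29)&(v>-38)&(v<127); print(m.sum(),np.percentile(v[m],[1,99]))
for k in(116,92,68,44):
    q=m&(abs(v-k)<8); print(k,np.percentile(u[q],[2,98]).round(1),np.median(Z[q]).round(1),q.sum())
E
```

```text
time_s: 75.28
tcp_pos: [0.4627, -0.2013, 0.1772]
eef_rot: [-180.0, -0.1, 1.7]
contact_force: [1.6, -2.5, -0.6]
gripper_width: 0.0349
gripper_force: 0.0
time_s: 75.9
tcp_pos: [0.4633, -0.444, 0.1756]
eef_rot: [-180.0, 0.1, 1.4]
contact_force: [-0.6, 0.6, -0.7]
gripper_width: 0.0442
gripper_force: 0.0
857 [ 33.04204156 126.11986099]
116 [-20.4  25.3] 46.5 150
92 [-24.   21.6] 46.4 143
68 [-24.6  21.4] 46.4 141
44 [-21.8  23.9] 46.2 144
```

View pics/fin.png

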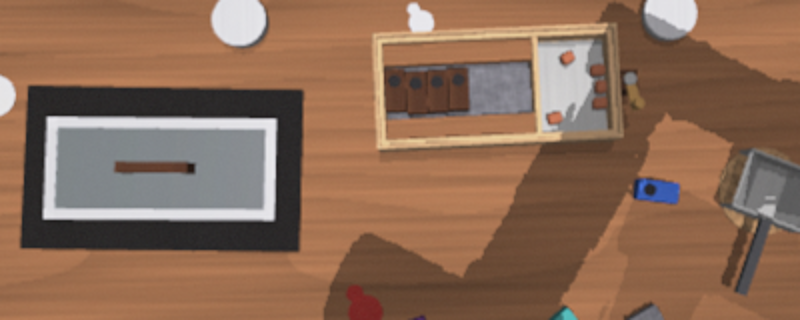

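```bash
python3 -c "
from plant import r
print(r.close_job())"
```

```text
the job is handed in; nothing more can be done
None
```

I finished the job and handed it in at about 76 s: tab at its stop, pane flat on the mat, five stones in the well, empty dish upright on its coaster, four blanks spot up and flush in the bay, tins untouched; the hand-in gave no verdict.

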